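Load the dosing unit's bottle tray

TASK

Load the dosing unit for its next run: from the bottles that stand close beside it, put the four small ones with the yellow, blue, red and green caps into the nests on its tray, each in the nest whose collar has the colour of its cap, upright and all the way down; do not let a bottle go until it is down, so that none is dropped. Leave the white-capped dropper bottle and the large blue-capped bottle where they stand.

Things in the scene. Friction and masses are not known exactly. Their poses are not given: they have to be found in the camera images.
- yellow_bottle_mid (a point): White plastic reagent bottle with a YELLOW screw cap, upright on the bench; round body 44 mm in diameter up to 59 mm, then a sloping shoulder and, from 82 mm, a cap 28 mm wide; 100 mm tall in all, 0.11 kg. When it is seated, 26 mm of it are inside the nest. This point: on its axis, half-way up (50 mm above its base); z is its axis.
- blue_bottle_mid (a point): White plastic reagent bottle with a BLUE screw cap, the small one of 44 mm diameter, upright; same shape as the yellow-capped one: 100 mm tall, cap 28 mm wide, 0.11 kg. This point: on its axis, 50 mm above its base; z is its axis.
- red_bottle_mid (a point): Brown (amber) reagent bottle with a RED screw cap, upright; round body 52 mm in diameter up to 69 mm, sloping shoulder, from 94 mm a cap 33 mm wide, 115 mm tall in all, 0.17 kg. (A like bottle far off at the end of the bench, and others there, are no part of the job.) This point: on its axis, 57.5 mm above its base; z is its axis.
- green_dropper_mid (a point): Small dropper bottle with a GREEN cap, upright; round body 28 mm in diameter up to 54 mm, cap 18 mm wide above, 66 mm tall in all, 0.03 kg. This point: on its axis, 33 mm above its base; z is its axis.
- white_dropper_mid (a point): Small dropper bottle with a WHITE cap, of the same size as the green-capped one (28 mm in diameter, 66 mm tall). Not needed: stays where it is. This point: on its axis, 33 mm above its base.
- large_bottle_mid (a point): Large white reagent bottle with a blue cap, 60 mm in diameter, 145 mm tall: not the small blue-capped one, and too wide for any nest. Stays where it is. (Beyond it and the upright a shelf overhangs the bench, its near end 0.34 m up; left of the bench stands a tall screen.) This point: on its axis, 72.5 mm above its base.
- nest_yellow_seat (a point): Fixed bottle nest with a YELLOW collar, one of four on the dosing unit's steel tray (2 x 2, 82 mm apart, in any order). Round bore 49 mm wide, 26 mm deep, the top 8 mm (the collar) a funnel widening to 65 mm; rim 46 mm above the bench. This point: centre of the bore's floor, where the bottle's base stands; z up, x and y towards neighbouring nests. Console, 50 mm tall, on the tray's -y side.
- nest_blue_seat (a point): Fixed bottle nest with a BLUE collar, one of four on the dosing unit's steel tray (2 x 2, 82 mm apart, in any order). Round bore 49 mm wide, 26 mm deep, the top 8 mm (the collar) a funnel widening to 65 mm; rim 46 mm above the bench. This point: centre of the bore's floor, where the bottle's base stands; z up, x and y towards neighbouring nests. Console, 50 mm tall, on the tray's -y side.
- nest_red_seat (a point): Fixed bottle nest with a RED collar, one of four on the dosing unit's steel tray (2 x 2, 82 mm apart, in any order). Round bore 57 mm wide, 26 mm deep, the top 8 mm (the collar) a funnel widening to 73 mm; rim 46 mm above the bench. This point: centre of the bore's floor, where the bottle's base stands; z up, x and y towards neighbouring nests. Console, 50 mm tall, on the tray's -y side.
- nest_green_seat (a point): Fixed bottle nest with a GREEN collar, one of four on the dosing unit's steel tray (2 x 2, 82 mm apart, in any order). Round bore 33 mm wide, 19 mm deep, the top 8 mm (the collar) a funnel widening to 49 mm; rim 73 mm above the bench. This point: centre of the bore's floor, where the bottle's base stands; z up, x and y towards neighbouring nests.
Mind the look-alikes: they are no part of the job. What is shaped like the part that bears blue_bottle_mid but purple or turquoise is not meant.

How it is judged:
By the outcome, as a careful person would: the job done as asked, in the order asked, and still so for the second after the job is handed in, with the robot touching nothing.
It also fails if it takes over 125 s, if anything falls off the work surface, if the arm or the gripper's body presses on something with over 40 N, if the wrist force passes 120 N, or if a joint passes its speed limit or range.

ROBOT

A 7-joint arm with a two-finger parallel gripper is mounted at the origin on a cart in front of the work surface, level with it; the furniture and walls round the work are solid. World frame = base frame: x ahead of the robot, y to its left, z up, the work surface at z = 0. Lengths are in m, angles in rad, forces in N, time in s.
With the tool pointing down it reaches from about 0.425 to 0.875 m from the base axis. Payload 4.7 kg.
Tool frame: the origin (TCP) lies on the centre line of the jaws, within the pads' length; the fingertips stand 19 mm ahead of it and the grasp point (between the pads) is the TCP; y points along the fingers, z is the direction in which the jaws open and shut, and the axes are right-handed (so a half turn about y gives the same grasp; the last joint's range is limited). The gripper opens to 85 mm and grips with 20 to 120 N. Pads are 22 mm wide; open, the fingers measure 114 mm over their backs; the gripper's body (76 mm by 85 mm) begins 54 mm behind the grasp point. The pads swing forward as they close: fully open they stand 13 mm farther back than shut.
Start: joints at [1.159, 0.321, -0.07, 1.45, 0.023, 1.371, -0.057], TCP at [0.268, -0.592, 0.25] pointing down, gripper open.
Joint ranges: [-2.86, 2.86], [-0.3, 2.09], [-1.38, 1.24], [0.06, 2.45], [-1.56, 4.7], [0.09, 2.05], [-2.69, 2.69]. Speed limits (rad/s): [2.57, 2.57, 3.14, 3.14, 3.14, 3.14, 3.14].

INTERFACE

Orientations are given as a rotation vector (axis times angle).
In Python, from station import * gives the robot as it stands.
- The arm moves only by the tool carry_out, never from a script. Its argument "steps" is a list that holds one entry, the list of rows, each a list of 7 numbers: the gripper command: -1 is shut, 1 is fully open, values between are in proportion, then the shift along the tool's x, y, z in cm, then the turn, a rotation vector about the tool's x, y, z in degrees. A call has exactly 5 rows; each row shifts and turns the pose as measured when the row begins, along the tool's axes as they then stand; what a row does not reach is not made up. A row lasts 1/12 s, in which the tool goes at most 41.7 mm and 7.16 degrees, less where a joint would pass 70% of its speed; a pose out of reach is approached as far as the arm can. A call is refused whole if a number of a shift passes 4.17 or a number of a turn 7.16, either way. A call with a gripper value outside its range is refused whole. The fingers move at their own pace and stop on an object; "grip_force" is the grip in N (left out, the last holds). Time passes only in rows, so rows that do not move let the fingers close, or fill a call up. It gives the time, the measured TCP pose, the force and the opening at its end, in the units of the state.
- sense(): the state, without advancing time (a new reading comes with each control period).
- capture(name): name is "side" or "top"; returns a dict with "frame" (384x512x3 uint8, red, green, blue), "camera_matrix" (3x3 intrinsics, pixels), "rvec" (rotation vector, rad) and "tvec" (3), from world to camera coordinates, as OpenCV has them. Camera axes: x right, y down, z forward; pixel columns grow to the right and rows downward; lengths in m; the calibration is good to about 2 mm. A picture is of the moment at which its call begins. There is no depth.
- job_done(): hands the job in, once; it reports no verdict.
The state is a dict: "time_s": time; "qpos": joint angles; "qvel": joint speeds; "joint_efforts": joint torques, N m; "ee_pos": TCP position; "eef_rot": TCP orientation; "force": force on the tool from outside, world axes, zero at the start; "ft_torque": the same for the moment, N m; "width": finger opening in m.
Only numpy, scipy, OpenCV 4.12 (cv2) and the standard library are available. Lean on these libraries where they do the work, as an engineer would, in place of code of your own. Each camera call takes 0.05 s, during which the arm holds its last target. There are 200 camera calls.

## Working session

There is one attempt and no reset: what is moved stays moved. The work goes in short steps, Python scripts to look and compute and a tool call to move; the robot and the scene stay as the last step left them, time stands still between calls to the robot, and variables do not carry over. Pictures are saved under pics/ and viewed, about 12 in all and at most 16, crops included, and the job is handed in when it is done.

Besides the shell and the picture viewer there is one more tool, called after "Emit:" by a JSON object that holds its "method" and its "body", one argument or row to a line. carry_out: Moves the arm, as the interface text tells. Its arguments: {"type":"object","properties":{"steps":{"type":"array"},"grip_force":{"type":"number"}},"required":["steps"]}

```bash
mkdir -p pics; python3 - <<'E'
from station import *
import cv2,numpy as np
s=sense();print({k:np.round(v,3).tolist() for k,v in s.items()})
for n in("side","top"):
    c=capture(n);cv2.imwrite(f"pics/{n}0.png",cv2.resize(c["frame"][:,:,::-1],(768,576),interpolation=cv2.INTER_CUBIC))
    np.savez(f"{n}0.npz",**c)
    R=cv2.Rodrigues(c["rvec"])[0];print(n,c["camera_matrix"].tolist(),(-R.T@c["tvec"].ravel()).round(3),R[2].round(3))
E
```

```text
{'time_s': 0.0, 'qpos': [1.159, 0.322, -0.07, 1.452, 0.023, 1.371, -0.057], 'qvel': [0.001, 0.001, -0.0, 0.0, 0.001, 0.002, -0.0], 'joint_efforts': [0.0, -49.358, -0.382, -31.433, 0.013, 0.011, 0.0], 'ee_pos': [0.268, -0.592, 0.249], 'eef_rot': [-0.43, 1.988, -1.985], 'force': [0.957, 0.211, 0.257], 'ft_torque': [-0.038, 0.008, 0.04], 'width': 0.085}
side [[433.59927992326556, 0.0, 255.64345150771774], [0.0, 433.59927992326556, 189.15842419227806], [0.0, 0.0, 1.0]] [ 0.54  -0.957  0.59 ] [ 0.037  0.838 -0.545]
top [[394.40909156180766, 0.0, 260.66689486513417], [0.0, 394.40909156180766, 191.71271820900196], [0.0, 0.0, 1.0]] [ 0.468 -0.187  0.98 ] [ 0.102  0.024 -0.994]
```

View pics/side0.png

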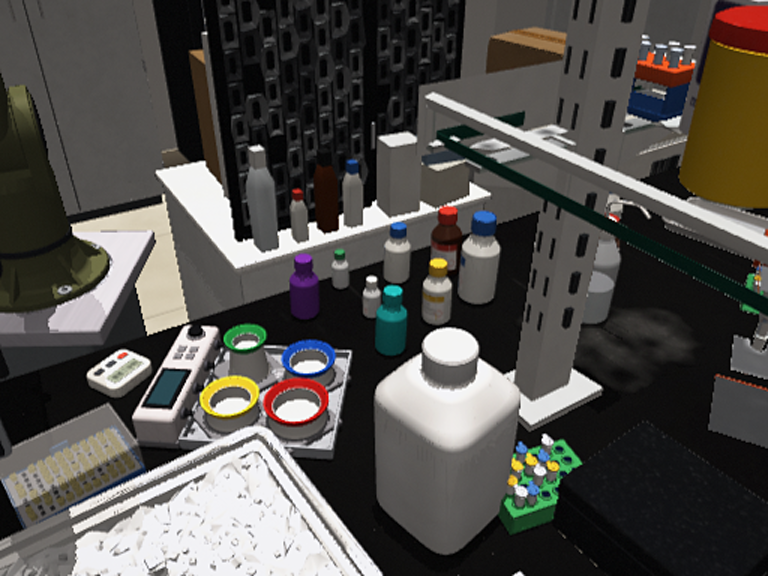

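View pics/top0.png

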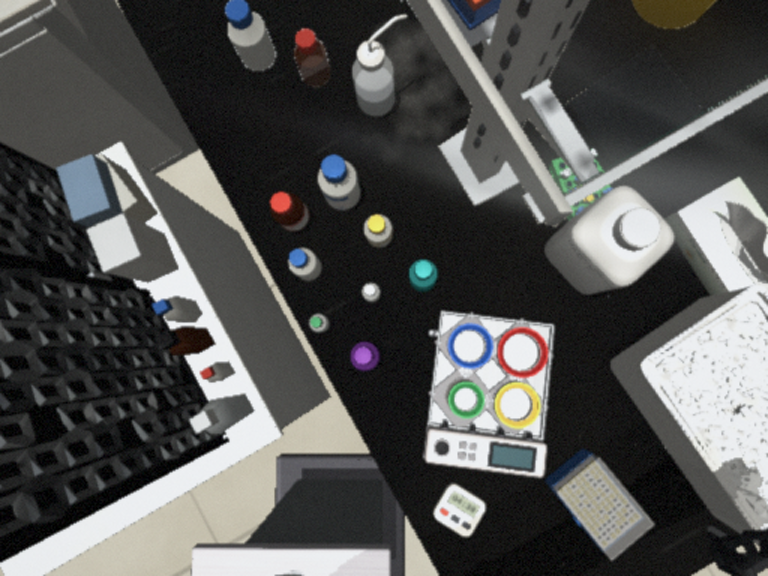

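The top view has world +x up and +y left. It shows the four caps at about (376,223) yellow, (298,258) blue, (281,203) red and (318,322) green. The collars are at about (469,345) blue, (522,351) red, (465,399) green and (517,404) yellow. The purple and turquoise bottles, the large bottle (333,167) and the white dropper (371,291) must stay clear. The side view agrees.

```bash
cat > h.py <<'E'
import cv2,numpy as np
def load(n):
    d=np.load(n+".npz");return dict(d)
def ray(c,u,v):
    R=cv2.Rodrigues(c["rvec"])[0];o=-R.T@c["tvec"].ravel()
    d=R.T@np.linalg.inv(c["camera_matrix"])@[u,v,1.];return o,d/np.linalg.norm(d)
def onz(c,uv,z):
    o,d=ray(c,*uv);return o+d*(z-o[2])/d[2]
def tri(a,p,b,q):
    o1,d1=ray(a,*p);o2,d2=ray(b,*q)
    t=np.linalg.lstsq(np.c_[d1,-d2],o2-o1,rcond=None)[0]
    A=o1+t[0]*d1;B=o2+t[1]*d2;return (A+B)/2,np.linalg.norm(A-B)
HUE=dict(yellow=(20,35),blue=(104,122),red=(0,8),green=(50,80),turq=(82,98),purple=(132,160))
def blobs(c,col,amin=15,smin=110,vmin=50):
    h=cv2.cvtColor(c["frame"],cv2.COLOR_RGB2HSV)
    lo,hi=HUE[col];m=cv2.inRange(h,(lo,smin,vmin),(hi,255,255))
    if col=="red": m|=cv2.inRange(h,(174,smin,vmin),(180,255,255))
    cs=cv2.findContours(m,cv2.RETR_EXTERNAL,cv2.CHAIN_APPROX_NONE)[0]
    r=[]
    for k in cs:
        x,y,w,hh=cv2.boundingRect(k)
        if len(k)<8: continue
        M=cv2.moments(k)
        if M["m00"]<amin: continue
        e=cv2.fitEllipse(k);r.append((M["m10"]/M["m00"],M["m01"]/M["m00"],M["m00"],e[0],e[1]))
    return r
E
python3 - <<'E'
from h import *
for n in("side","top"):
    c=load(n+"0")
    for k in HUE:
        for b in blobs(c,k): print(n,k,np.round([b[0]*1.5,b[1]*1.5,b[2],*np.array(b[3])*1.5,*b[4]],1).tolist())
E
```

```text
side yellow [76.0, 485.5, 21.0, 75.8, 485.4, 3.1, 12.3]
side yellow [511.6, 479.9, 29.0, 511.6, 479.7, 5.8, 7.1]
side yellow [552.0, 465.1, 37.5, 552.0, 465.1, 5.8, 8.7]
side yellow [515.9, 464.4, 37.0, 515.9, 464.5, 6.2, 8.8]
side yellow [530.6, 459.6, 42.5, 530.4, 459.5, 6.9, 8.9]
side yellow [229.1, 396.6, 864.0, 229.1, 396.7, 27.9, 39.7]
side yellow [433.2, 298.2, 31.0, 433.0, 297.7, 4.3, 13.9]
side yellow [437.4, 266.8, 118.0, 437.4, 266.9, 12.1, 12.8]
side yellow [729.3, 130.5, 5032.5, 729.1, 133.7, 58.4, 122.3]
side blue [532.1, 488.6, 41.0, 532.1, 488.4, 6.5, 8.9]
side blue [124.8, 477.9, 46.0, -137.3, 510.8, 84.3, 436.8]
side blue [542.6, 455.6, 35.0, 542.6, 455.5, 6.5, 7.8]
side blue [520.8, 447.4, 39.5, 520.8, 447.3, 6.6, 8.3]
side blue [307.9, 357.2, 685.5, 307.9, 357.3, 24.9, 35.3]
side blue [397.6, 229.4, 87.0, 397.6, 229.4, 10.4, 11.0]
side blue [483.3, 222.6, 208.5, 483.3, 222.6, 16.4, 16.7]
side blue [351.8, 165.7, 56.0, 351.8, 165.7, 7.6, 9.8]
side blue [658.1, 103.2, 517.5, 657.1, 100.5, 23.3, 40.9]
side red [295.4, 400.9, 1058.5, 295.3, 400.9, 31.3, 43.1]
side red
[... 1316 characters left out ...]
.9, 101.5, 297.0, 256.9, 10.5, 12.7]
top blue [333.1, 167.2, 229.0, 333.1, 167.2, 15.7, 18.9]
top blue [474.2, 12.2, 214.0, 474.8, 0.5, 27.6, 28.9]
top blue [238.1, 12.6, 238.5, 238.0, 12.6, 15.9, 19.6]
top red [207.1, 372.5, 33.0, 207.2, 372.4, 5.5, 8.3]
top red [522.0, 351.7, 834.0, 522.0, 351.7, 32.1, 33.1]
top red [281.0, 202.5, 193.5, 281.0, 202.5, 15.3, 16.2]
top red [305.7, 41.5, 210.5, 305.8, 41.7, 15.0, 19.1]
top red [475.6, 3.0, 39.5, 475.6, 3.0, 5.8, 13.8]
top green [465.4, 399.1, 396.0, 465.4, 399.1, 21.8, 23.2]
top green [315.5, 321.3, 18.0, 315.6, 321.3, 4.9, 5.1]
top turq [422.5, 274.1, 301.0, 422.5, 274.1, 18.7, 20.6]
top purple [364.1, 355.6, 278.0, 364.1, 355.6, 18.8, 18.9]
```

```bash
python3 - <<'E'
from h import *
s,t=load("side0"),load("top0")
g=lambda c,near:min(blobs(c,"green",8,70,30),key=lambda b:np.hypot(b[0]*1.5-near[0],b[1]*1.5-near[1]))
gs,gt=g(s,(339,253)),g(t,(317,322));print("green blobs",[np.round(np.array(b[:3])*[1.5,1.5,1],1).tolist() for b in (gs,gt)])
P=dict(yellow=((437.4,266.8),(376.1,223.1),.091),blue=((397.6,229.4),(297,256.9),.091),red=((447.2,215.2),(281,202.5),.1045),
 green=((gs[0]*1.5,gs[1]*1.5),(gt[0]*1.5,gt[1]*1.5),.060),large=((483.3,222.6),(333.1,167.2),.13),
 white=((371,285),(371,291),.058),
 Ny=((229.1,396.6),(516.6,404.3),.044),Nb=((307.9,357.2),(469.8,345.3),.044),Nr=((295.4,400.9),(522,351.7),.044),Ng=((244.4,336.5),(465.4,399.1),.071))
for k,(a,b,z) in P.items():
    a,b=np.array(a)/1.5,np.array(b)/1.5
    X,e=tri(s,a,t,b);print(k,X.round(4),"gap",round(e,4),"top@z",onz(t,b,z).round(4)[:2],"side@z",onz(s,a,z).round(4)[:2])
for k,p,z in(("turq",(422.5,274.1),.09),("purple",(364,355.6),.09),("jug",(638,230),.2)):print(k,onz(t,np.array(p)/1.5,z).round(3))
from station import *
R=cv2.Rodrigues(np.array(sense()["eef_rot"]))[0];print(R.round(3))
E
```

```text
green blobs [[339.0, 253.5, 34.0], [315.2, 321.2, 29.5]]
yellow [ 0.6573 -0.1426  0.09  ] gap 0.004 top@z [ 0.6591 -0.1426] side@z [ 0.655  -0.1449]
blue [ 0.6058 -0.0214  0.088 ] gap 0.0046 top@z [ 0.6077 -0.0218] side@z [ 0.6031 -0.0277]
red [0.6884 0.0019 0.1009] gap 0.0033 top@z [0.6892 0.0011] side@z [ 0.6856 -0.0058]
green [ 0.5095 -0.0457  0.058 ] gap 0.0033 top@z [ 0.511  -0.0459] side@z [ 0.5079 -0.0494]
large [ 0.7326 -0.0809  0.1303] gap 0.005 top@z [ 0.7353 -0.0809] side@z [ 0.73   -0.0817]
white [ 0.558  -0.1327  0.0529] gap 0.001 top@z [ 0.558  -0.1329] side@z [ 0.5574 -0.1406]
Ny [ 0.3802 -0.3591  0.041 ] gap 0.0022 top@z [ 0.3816 -0.3583] side@z [ 0.3799 -0.3623]
Nb [ 0.4719 -0.2878  0.0421] gap 0.0021 top@z [ 0.4729 -0.2875] side@z [ 0.4711 -0.2902]
Nr [ 0.4615 -0.3694  0.0413] gap 0.0022 top@z [ 0.4627 -0.3687] side@z [ 0.4608 -0.3723]
Ng [ 0.3905 -0.2769  0.0698] gap 0.0025 top@z [ 0.3919 -0.2766] side@z [ 0.3896 -0.2785]
turq [ 0.58  -0.213  0.09 ]
purple [ 0.458 -0.124  0.09 ]
jug [ 0.624 -0.495  0.2  ]
[[-0.911 -0.001  0.413]
 [-0.413  0.002 -0.911]
 [ 0.    -1.    -0.002]]
```

```bash
cat > go.py <<'E'
# usage: go.py x y z [jaw_bearing_deg]  -> tool-frame shift (cm) and turn (deg) still to go
import sys;from h import *;from station import *
s=sense();R=cv2.Rodrigues(np.array(s["eef_rot"]))[0];p=np.array(s["ee_pos"])
a=[float(v) for v in sys.argv[1:]];b=np.degrees(np.arctan2(-R[1,2],-R[0,2]))
B=np.radians(a[3] if len(a)>3 else 114.4);z=-np.array([np.cos(B),np.sin(B),0]);y=np.array([0,0,-1.]);T=np.c_[np.cross(y,z),y,z]
print("t",round(s["time_s"],2),"pos",p.round(4),"jaw",b.round(1),"w",round(s["width"],4),"F",np.round(s["force"],1))
print("shift cm",(R.T@(np.array(a[:3])-p)*100).round(2),"turn deg",np.degrees(cv2.Rodrigues(R.T@T)[0].ravel()).round(1),"q7",round(s["qpos"][6],2))
E
```

Emit:
{"method": "carry_out", "body": {
  "steps": [
    [[1,-2.99,0,-2.18,0,0,0],[1,-2.99,0,-2.18,0,0,0],[1,-2.99,0,-2.18,0,0,0],[1,-2.99,0,-2.18,0,0,0],[1,-2.99,0,-2.18,0,0,0]]
  ],
  "grip_force": 40
}}

```text
time_s: 0.52
ee_pos: [0.3531, -0.4335, 0.244]
eef_rot: [-0.42, 2.006, -1.997]
force: [0.7, 0.2, -0.0]
width: 0.0855
```

Emit:
{"method": "carry_out", "body": {
  "steps": [
    [[1,-2.99,0,-2.18,0,0,0],[1,-2.99,0,-2.18,0,0,0],[1,-2.99,0,-2.18,0,0,0],[1,-2.99,0,-2.18,0,0,0],[1,-2.99,0,-2.18,0,0,0]]
  ]
}}

```text
time_s: 0.93
ee_pos: [0.449, -0.2652, 0.2416]
eef_rot: [-0.422, 2.009, -1.998]
force: [0.6, -0.3, -0.6]
width: 0.0855
```

```bash
python3 go.py .658 -.143 .15
```

```text
t 0.93 pos [ 0.449  -0.2652  0.2416] jaw 113.2 w 0.0855 F [ 0.6 -0.3 -0.6]
shift cm [-24.11   8.95  -2.95] turn deg [ 0.5 -1.2  0.5] q7 -0.71
```

Emit:
{"method": "carry_out", "body": {
  "steps": [
    [[1,-2.4,0.7,-0.3,0,0,0],[1,-2.4,0.7,-0.3,0,0,0],[1,-2.4,0.7,-0.3,0,0,0],[1,-2.4,0.7,-0.3,0,0,0],[1,-2.4,0.7,-0.3,0,0,0]]
  ]
}}

```text
time_s: 1.35
ee_pos: [0.5577, -0.1928, 0.2058]
eef_rot: [-0.428, 2.003, -1.993]
force: [-0.1, -0.9, 0.7]
width: 0.0851
```

Emit:
{"method": "carry_out", "body": {
  "steps": [
    [[1,-2.4,0.7,-0.3,0,0,0],[1,-2.4,0.7,-0.3,0,0,0],[1,-2.4,0.7,-0.3,0,0,0],[1,-2.4,0.7,-0.3,0,0,0],[1,-2.0,0.7,-0.3,0,0,0]]
  ]
}}

```text
time_s: 1.77
ee_pos: [0.6611, -0.128, 0.165]
eef_rot: [-0.432, 2.006, -1.992]
force: [-0.0, -0.0, 0.8]
width: 0.0856
```

```bash
python3 go.py .658 -.143 .05; python3 - <<'E'
from station import *
import cv2
a=capture("side")["frame"][100:290,170:400,::-1];b=capture("top")["frame"][80:260,170:400,::-1]
import numpy as np
a=cv2.resize(a,(460,380));b=cv2.resize(b,(460,360))
cv2.imwrite("pics/a1.png",cv2.resize(a,(690,570)))
cv2.imwrite("pics/b1.png",cv2.resize(b,(690,540)))
E
```

```text
t 1.77 pos [ 0.6611 -0.128   0.165 ] jaw 113.7 w 0.0856 F [-0.  -0.   0.8]
shift cm [ 0.75 11.5   1.36] turn deg [ 0.6 -0.7  0.6] q7 -1.14
```

View pics/a1.png

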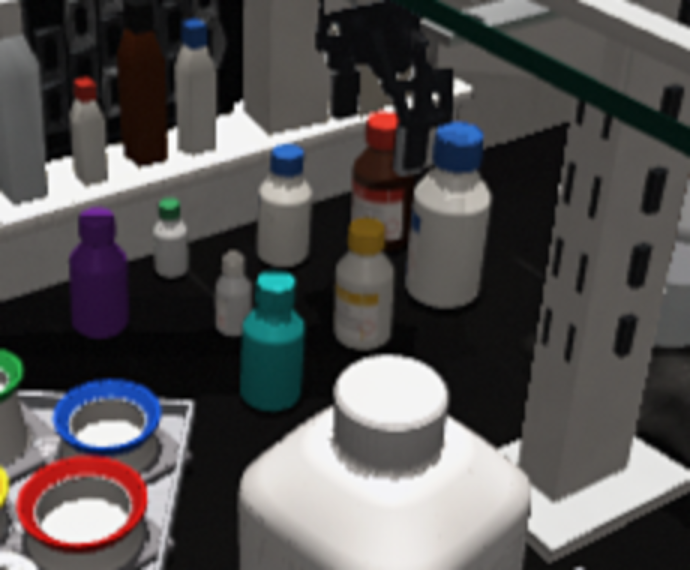

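The side view (crop) shows the open jaws above the yellow bottle, clear of the large bottle. Next I correct the sideways offset and go down.

Emit:
{"method": "carry_out", "body": {
  "steps": [
    [[1,0.35,0.3,0.65,0,0,0],[1,0.35,0.3,0.65,0,0,0],[1,0.0,0.5,0,0,0,0],[1,0,1,0,0,0,0],[1,0,1,0,0,0,0]]
  ]
}}

```text
time_s: 2.28
ee_pos: [0.6581, -0.1452, 0.1316]
eef_rot: [-0.434, 2.006, -1.992]
force: [-0.0, 0.3, 0.2]
width: 0.0851
```

```bash
python3 go.py .658 -.143 .05
```

```text
t 2.28 pos [ 0.6581 -0.1452  0.1316] jaw 113.7 w 0.0851 F [-0.   0.3  0.2]
shift cm [-0.18  8.16 -0.12] turn deg [ 0.6 -0.7  0.7] q7 -1.12
```

Emit:
{"method": "carry_out", "body": {
  "steps": [
    [[1,-0.1,1.6,0,0.3,-0.3,0.3],[1,0,1.6,0,0.3,-0.3,0.3],[1,0,1.6,0,0,0,0],[1,0,1.4,0,0,0,0],[1,0,0.7,0,0,0,0]]
  ]
}}

```text
time_s: 2.7
ee_pos: [0.6549, -0.1494, 0.0566]
eef_rot: [-0.426, 1.989, -1.995]
force: [0.3, -0.4, -1.3]
width: 0.0853
```

```bash
python3 go.py .658 -.143 .05; python3 - <<'E'
from station import *
import cv2
b=capture("top")["frame"][100:260,170:400,::-1]
cv2.imwrite("pics/b2.png",cv2.resize(b,(690,480)))
E
```

```text
t 2.7 pos [ 0.6549 -0.1494  0.0566] jaw 114.0 w 0.0853 F [ 0.3 -0.4 -1.3]
shift cm [-0.54  0.66 -0.46] turn deg [-0.1 -0.4  0.2] q7 -1.13
```

View pics/b2.png

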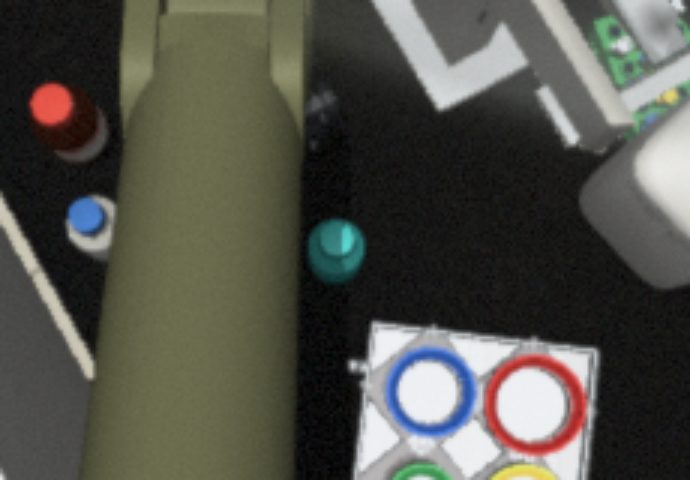

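The arm covers the top view here, so I'll use the side camera at the grasps. Now I trim the position, settle and close.

Emit:
{"method": "carry_out", "body": {
  "steps": [
    [[1,-0.35,0.4,-0.3,0,0,0],[1,-0.15,0.2,-0.15,0,0,0],[1,0,0,0,0,0,0],[1,0,0,0,0,0,0],[1,0,0,0,0,0,0]]
  ]
}}

```text
time_s: 3.17
ee_pos: [0.6576, -0.143, 0.05]
eef_rot: [-0.426, 1.99, -1.995]
force: [-0.3, 0.3, 0.1]
width: 0.0854
```

```bash
python3 go.py .658 -.143 .05; python3 - <<'E'
from station import *
import cv2
b=capture("side")["frame"][110:250,210:390,::-1]
cv2.imwrite("pics/a3.png",cv2.resize(b,(720,560)))
E
```

```text
t 3.17 pos [ 0.6576 -0.143   0.05  ] jaw 113.9 w 0.0854 F [-0.3  0.3  0.1]
shift cm [-0.04  0.    0.02] turn deg [-0.1 -0.5  0.2] q7 -1.14
```

View pics/a3.png

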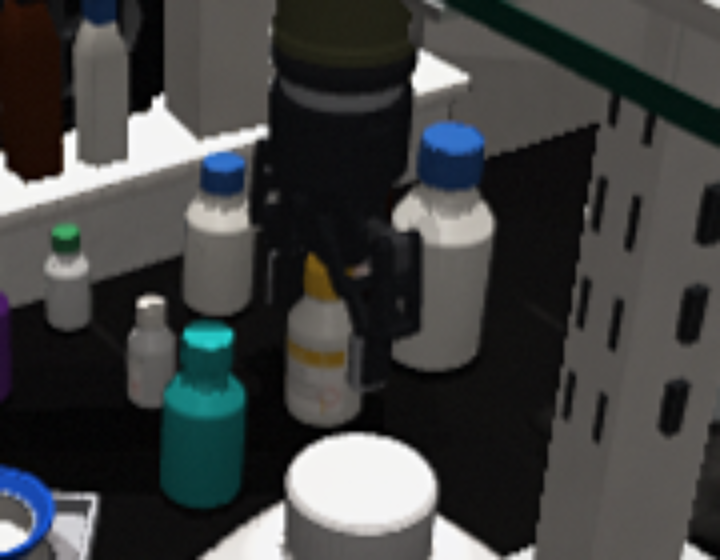

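The crop shows the near finger just in front right of the yellow bottle (cap at about (320,275)). The bottle is upright between the jaws, so I close.

Emit:
{"method": "carry_out", "body": {
  "steps": [
    [[-1,0,0,0,0,0,0],[-1,0,0,0,0,0,0],[-1,0,0,0,0,0,0],[-1,0,0,0,0,0,0],[-1,0,0,0,0,0,0]]
  ]
}}

```text
time_s: 3.63
ee_pos: [0.659, -0.1432, 0.0525]
eef_rot: [-0.422, 1.987, -1.996]
force: [0.4, 0.1, -1.5]
width: 0.0423
```

Emit:
{"method": "carry_out", "body": {
  "steps": [
    [[-1,0,0,0,0,0,0],[-1,0,0,0,0,0,0],[-1,0,0,0,0,0,0],[-1,0,0,0,0,0,0],[-1,0,0,0,0,0,0]]
  ]
}}

```text
time_s: 4.05
ee_pos: [0.6588, -0.1433, 0.0523]
eef_rot: [-0.422, 1.987, -1.996]
force: [-0.6, 0.4, -0.6]
width: 0.0421
```

Emit:
{"method": "carry_out", "body": {
  "steps": [
    [[-1,0,-1,0,0,0,0],[-1,0,-1.5,0,0,0,0],[-1,0,-2.5,0,0,0,0],[-1,0,-2.5,0,0,0,0],[-1,0,-2.5,0,0,0,0]]
  ]
}}

```text
time_s: 4.47
ee_pos: [0.6533, -0.1423, 0.1488]
eef_rot: [-0.439, 2.0, -1.994]
force: [0.1, -0.1, -0.8]
width: 0.0423
```

```bash
python3 go.py .50 -.22 .19
```

```text
t 4.47 pos [ 0.6533 -0.1423  0.1488] jaw 113.9 w 0.0423 F [ 0.1 -0.1 -0.8]
shift cm [17.22 -3.87  0.86] turn deg [ 0.3 -0.5  0.8] q7 -1.11
```

Emit:
{"method": "carry_out", "body": {
  "steps": [
    [[-1,1.5,-1.5,0,0,0,0],[-1,2.5,-1,0.1,0,0,0],[-1,3.3,-0.8,0.2,0,0,0],[-1,3.5,-0.5,0.3,0,0,0],[-1,3.5,0,0.3,0,0,0]]
  ]
}}

```text
time_s: 4.88
ee_pos: [0.533, -0.2027, 0.1998]
eef_rot: [-0.432, 1.981, -1.981]
force: [0.7, -1.1, -0.3]
width: 0.0424
```

```bash
python3 go.py .381 -.359 .17
```

```text
t 4.88 pos [ 0.533  -0.2027  0.1998] jaw 114.8 w 0.0424 F [ 0.7 -1.1 -0.3]
shift cm [20.37  2.92  7.82] turn deg [-0.   0.4 -0.2] q7 -0.89
```

Emit:
{"method": "carry_out", "body": {
  "steps": [
    [[-1,3.2,0,1.2,0,0,0],[-1,3.2,0,1.2,0,0,0],[-1,3.2,0.3,1.2,0,0,0],[-1,3.2,0.3,1.2,0,0,0],[-1,3,0.3,1.2,0,0,0]]
  ]
}}

```text
time_s: 5.3
ee_pos: [0.4088, -0.3257, 0.1964]
eef_rot: [-0.431, 1.97, -1.982]
force: [0.6, -0.8, -1.1]
width: 0.0422
```

Emit:
{"method": "carry_out", "body": {
  "steps": [
    [[-1,2.0,0.4,0.8,0,0,0],[-1,1.0,0.4,0.4,0,0,0],[-1,0,0,0,0,0,0],[-1,0,0,0,0,0,0],[-1,0,0,0,0,0,0]]
  ]
}}

```text
time_s: 5.72
ee_pos: [0.3799, -0.3553, 0.1902]
eef_rot: [-0.422, 1.974, -1.993]
force: [-1.0, -0.3, -0.7]
width: 0.0422
```

```bash
python3 go.py .381 -.359 .12
```

```text
t 5.72 pos [ 0.3799 -0.3553  0.1902] jaw 114.4 w 0.0422 F [-1.  -0.3 -0.7]
shift cm [0.09 7.02 0.31] turn deg [-0.6  0.  -0.3] q7 -0.46
```

Emit:
{"method": "carry_out", "body": {
  "steps": [
    [[-1,0.1,1.5,0.2,-0.3,0,-0.2],[-1,0,2,0.1,-0.3,0,-0.1],[-1,0,2,0,0,0,0],[-1,0,1,0,0,0,0],[-1,0,0,0,0,0,0]]
  ]
}}

```text
time_s: 6.13
ee_pos: [0.3888, -0.3529, 0.1219]
eef_rot: [-0.439, 1.976, -1.977]
force: [0.3, -1.1, -0.9]
width: 0.0423
```

```bash
python3 go.py .381 -.359 .0723; python3 - <<'E'
from station import *
import cv2,numpy as np
a=capture("side")["frame"][190:320,90:260,::-1];b=capture("top")["frame"][190:320,250:420,::-1]
cv2.imwrite("pics/p4.png",cv2.resize(np.hstack([a,b]),(800,306)))
E
```

```text
t 6.13 pos [ 0.3888 -0.3529  0.1219] jaw 115.2 w 0.0423 F [ 0.3 -1.1 -0.9]
shift cm [0.99 4.95 0.22] turn deg [-0.1  0.8 -0.2] q7 -0.48
```

View pics/p4.png

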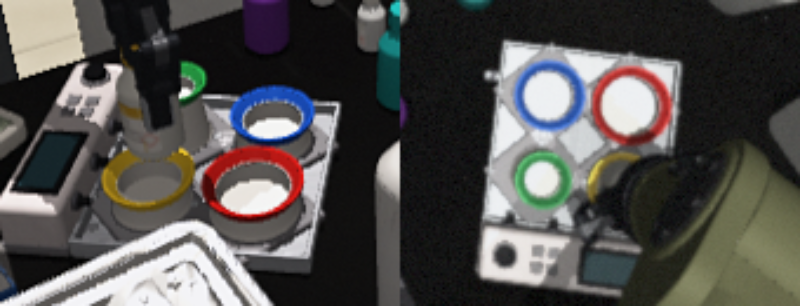

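The yellow bottle hangs just above the yellow collar. The TCP drifted about 1 cm during the descent, so I trim first and then lower.

Emit:
{"method": "carry_out", "body": {
  "steps": [
    [[-1,0.6,0,0.15,0,0.4,0],[-1,0.3,0,0.05,0,0.3,0],[-1,0,0,0,0,0,0],[-1,0,0.5,0,0,0,0],[-1,0,0.5,0,0,0,0]]
  ]
}}

```text
time_s: 6.65
ee_pos: [0.3842, -0.3623, 0.1183]
eef_rot: [-0.419, 1.971, -1.993]
force: [0.6, -0.3, -0.5]
width: 0.0425
```

```bash
python3 go.py .381 -.359 .0723
```

```text
t 6.65 pos [ 0.3842 -0.3623  0.1183] jaw 114.4 w 0.0425 F [ 0.6 -0.3 -0.5]
shift cm [ 0.19  4.6  -0.49] turn deg [-0.7  0.  -0.4] q7 -0.48
```

Emit:
{"method": "carry_out", "body": {
  "steps": [
    [[-1,0.1,0.2,-0.25,-0.3,0,-0.2],[-1,0.05,0.5,-0.15,-0.3,0,-0.2],[-1,0,0.6,0,0,0,0],[-1,0,0.6,0,0,0,0],[-1,0,0.3,0,0,0,0]]
  ]
}}

```text
time_s: 7.07
ee_pos: [0.3807, -0.359, 0.0939]
eef_rot: [-0.43, 1.985, -1.987]
force: [-0.1, -0.3, -1.2]
width: 0.0425
```

```bash
python3 go.py .381 -.359 .0723
```

```text
t 7.07 pos [ 0.3807 -0.359   0.0939] jaw 114.4 w 0.0425 F [-0.1 -0.3 -1.2]
shift cm [-0.03  2.16  0.01] turn deg [-0.1  0.   0. ] q7 -0.49
```

Centred within a millimetre, with no contact force. I lower the rest in small rows.

Emit:
{"method": "carry_out", "body": {
  "steps": [
    [[-1,0,0.4,0,0,0,0],[-1,0,0.4,0,0,0,0],[-1,0,0.4,0,0,0,0],[-1,0,0.4,0,0,0,0],[-1,0,0.2,0,0,0,0]]
  ]
}}

```text
time_s: 7.48
ee_pos: [0.3803, -0.3584, 0.0727]
eef_rot: [-0.431, 1.987, -1.985]
force: [-0.4, -0.1, -1.7]
width: 0.0424
```

Emit:
{"method": "carry_out", "body": {
  "steps": [
    [[-1,0,0.2,0,0,0,0],[-1,0,0.1,0,0,0,0],[-1,0,0.1,0,0,0,0],[-1,0,0,0,0,0,0],[-1,0,0,0,0,0,0]]
  ]
}}

```text
time_s: 7.9
ee_pos: [0.3809, -0.3589, 0.0728]
eef_rot: [-0.432, 1.987, -1.986]
force: [1.1, 0.4, -1.5]
width: 0.0426
```

```bash
python3 go.py .381 -.359 .0723
```

```text
t 7.9 pos [ 0.3809 -0.3589  0.0728] jaw 114.4 w 0.0426 F [ 1.1  0.4 -1.5]
shift cm [-0.    0.05  0.01] turn deg [0.  0.  0.1] q7 -0.5
```

Emit:
{"method": "carry_out", "body": {
  "steps": [
    [[-1,0,0.3,0,0,0,0],[-1,0,0.3,0,0,0,0],[-1,0,0.3,0,0,0,0],[-1,0,0.3,0,0,0,0],[-1,0,0.3,0,0,0,0]]
  ]
}}

```text
time_s: 8.32
ee_pos: [0.3815, -0.3593, 0.072]
eef_rot: [-0.435, 1.989, -1.988]
force: [-7.7, 6.0, 22.7]
width: 0.0423
```

```bash
python3 go.py .381 -.359 .0723; python3 - <<'E'
from station import *
import cv2,numpy as np
a=capture("side")["frame"][190:320,90:260,::-1]
cv2.imwrite("pics/p5.png",cv2.resize(a,(680,520)))
E
```

```text
t 8.32 pos [ 0.3815 -0.3593  0.072 ] jaw 114.4 w 0.0423 F [-7.7  6.  22.7]
shift cm [ 0.03 -0.03 -0.05] turn deg [ 0.1 -0.   0.3] q7 -0.5
```

View pics/p5.png

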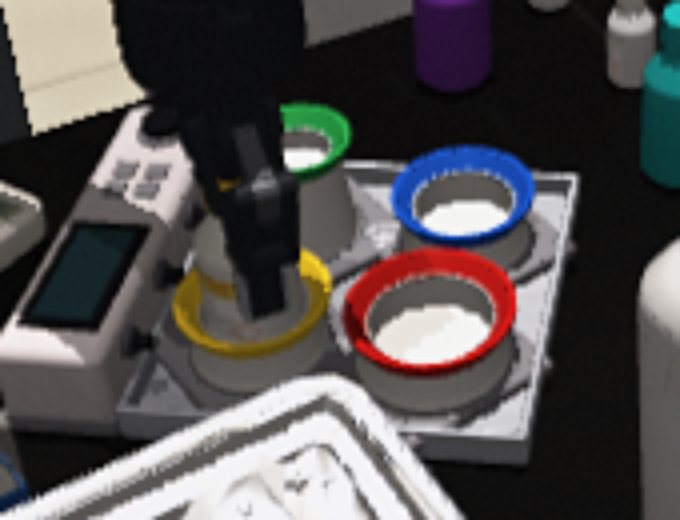

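The bottle's base has bottomed at the expected height (TCP z 0.072, 23 N reaction) and it stands upright inside the yellow collar. I relax, open partly and lift off.

Emit:
{"method": "carry_out", "body": {
  "steps": [
    [[-1,0,-0.05,0,0,0,0],[-1,0,0,0,0,0,0],[0.4,0,0,0,0,0,0],[0.4,0,0,0,0,0,0],[0.4,0,0,0,0,0,0]]
  ]
}}

```text
time_s: 8.78
ee_pos: [0.3824, -0.3601, 0.0735]
eef_rot: [-0.433, 1.986, -1.99]
force: [0.6, 0.6, -0.9]
width: 0.0596
```

Emit:
{"method": "carry_out", "body": {
  "steps": [
    [[0.4,0,0,0,0,0,0],[0.4,0,-0.5,0,0,0,0],[0.4,0,-1.5,0,0,0,0],[0.4,0,-2,0,0,0,0],[0.4,0,-2,0,0,0,0]]
  ]
}}

```text
time_s: 9.2
ee_pos: [0.3794, -0.357, 0.1297]
eef_rot: [-0.441, 1.999, -1.982]
force: [-0.6, -0.5, -0.3]
width: 0.0596
```

Emit:
{"method": "carry_out", "body": {
  "steps": [
    [[0.4,0,-2.5,0,0,0,0],[0.4,0,-2.5,0,0,0,0],[1,0,-2,0,0,0,0],[1,0,-2,0,0,0,0],[1,0,-1,0,0,0,0]]
  ]
}}

```text
time_s: 9.62
ee_pos: [0.3806, -0.3574, 0.2368]
eef_rot: [-0.44, 1.997, -1.982]
force: [0.2, -1.0, 0.0]
width: 0.0856
```

```bash
python3 go.py .607 -.022 .2
```

```text
t 9.62 pos [ 0.3806 -0.3574  0.2368] jaw 114.4 w 0.0856 F [ 0.2 -1.   0. ]
shift cm [-34.5    3.62 -21.15] turn deg [0.5 0.  0.4] q7 -0.46
```

Emit:
{"method": "carry_out", "body": {
  "steps": [
    [[1,-3.2,0,-2.0,0.2,0,0.2],[1,-3.2,0.3,-2.0,0,0,0],[1,-3.2,0.4,-2.0,0,0,0],[1,-3.2,0.4,-2.0,0,0,0],[1,-3.2,0.4,-2.0,0,0,0]]
  ]
}}

```text
time_s: 10.03
ee_pos: [0.4852, -0.2082, 0.2253]
eef_rot: [-0.411, 1.994, -2.008]
force: [0.6, -0.2, 0.5]
width: 0.0852
```

Emit:
{"method": "carry_out", "body": {
  "steps": [
    [[1,-3.2,0.5,-2.0,0,0,0],[1,-3.2,0.5,-2.0,0,0,0],[1,-3.2,0.5,-2.0,0,0,0],[1,-3.2,0.5,-2.0,0,0,0],[1,-3,0.5,-1.8,0,0,0]]
  ]
}}

```text
time_s: 10.45
ee_pos: [0.5953, -0.0481, 0.1973]
eef_rot: [-0.41, 1.995, -2.009]
force: [0.1, -0.5, 0.9]
width: 0.0852
```

```bash
python3 go.py .607 -.022 .05
```

```text
t 10.45 pos [ 0.5953 -0.0481  0.1973] jaw 113.0 w 0.0852 F [ 0.1 -0.5  0.9]
shift cm [-2.16 14.7  -2.04] turn deg [-0.4 -1.4  0.2] q7 -1.26
```

Emit:
{"method": "carry_out", "body": {
  "steps": [
    [[1,-1.4,0.5,-1.3,0,-0.7,0],[1,-0.6,1,-0.5,0,-0.5,0],[1,0,1.5,0,0,0,0],[1,0,1.5,0,0,0,0],[1,0,1,0,0,0,0]]
  ]
}}

```text
time_s: 10.87
ee_pos: [0.6097, -0.0111, 0.1376]
eef_rot: [-0.441, 1.978, -1.979]
force: [0.2, 0.6, -0.0]
width: 0.0853
```

```bash
python3 go.py .607 -.022 .05; python3 - <<'E'
from station import *
import cv2,numpy as np
a=capture("top")["frame"][110:330,150:400,::-1]
cv2.imwrite("pics/p6.png",cv2.resize(a,(680,598)))
E
```

```text
t 10.87 pos [ 0.6097 -0.0111  0.1376] jaw 115.1 w 0.0853 F [ 0.2  0.6 -0. ]
shift cm [0.7  8.76 0.87] turn deg [-0.   0.7  0. ] q7 -1.31
```

View pics/p6.png

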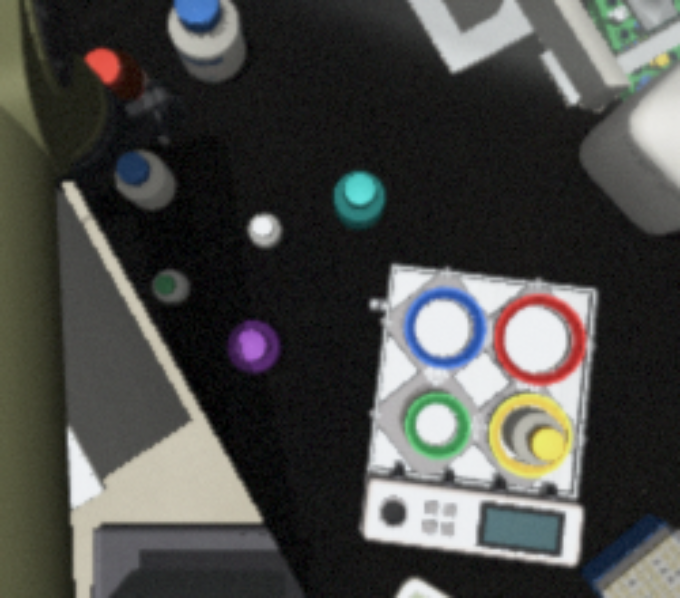

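The yellow bottle sits upright in its collar; the cap offset at (548,447) fits parallax. The dark finger at (155,105) needs a check against the blue bottle at (133,165).

```bash
python3 - <<'E'
from h import *;from station import *
s=sense();t=load("top0");R=cv2.Rodrigues(np.array(s["eef_rot"]))[0];p=np.array(s["ee_pos"])
for d in(-.05,0,.05):
    for dy in (.01,-.03):
        w=p+R[:,2]*d-np.array([0,0,dy]);q=cv2.projectPoints(w[None],t["rvec"],t["tvec"],t["camera_matrix"],None)[0].ravel();print(d,dy,((q-[150,110])*2.72).round(),w.round(3))
c=capture("top")
b=[x for x in blobs(c,"blue",15,110,30)]
for x in b: print(np.round(x[:3],1),((x[0]-150)*2.72,(x[1]-110)*2.72),onz(c,x[:2],.091).round(4))
E
```

```text
-0.05 0.01 [ 54. 186.] [0.587 0.034 0.126]
-0.05 -0.03 [ 41. 179.] [0.587 0.034 0.166]
0 0.01 [110. 159.] [ 0.608 -0.012  0.126]
0 -0.03 [100. 151.] [ 0.608 -0.012  0.166]
0.05 0.01 [166. 133.] [ 0.629 -0.057  0.125]
0.05 -0.03 [159. 124.] [ 0.629 -0.057  0.165]
[377.9 311.2 204. ] (619.7933333333334, 547.1844444444445) [ 0.2963 -0.4202  0.091 ]
[313.2 230.2 648.5] (443.95628887175525, 326.8355075815985) [ 0.4727 -0.2824  0.091 ]
[198.1 171.5  94.5] (130.9293827160494, 167.26320987654321) [ 0.6071 -0.0222  0.091 ]
[222.  111.5 233. ] (195.89058655221743, 3.9632618025751234) [ 0.7476 -0.076   0.091 ]
[315.9   8.3 215.5] (451.16027842227385, -276.63010054137663) [ 0.9964 -0.2974  0.091 ]
[158.8   8.4 241. ] (23.82915629322262, -276.2850345781466) [1.0027 0.0778 0.091 ]
```

The finger projects where expected, and blue is confirmed at (0.607, -0.022). Now I trim and go down.

Emit:
{"method": "carry_out", "body": {
  "steps": [
    [[1,0.5,0,0.6,0,0.4,0],[1,0.2,0.3,0.3,0,0.3,0],[1,0,0.8,0,0,0,0],[1,0,1.2,0,0,0,0],[1,0,1.2,0,0,0,0]]
  ]
}}

```text
time_s: 11.38
ee_pos: [0.6085, -0.0292, 0.1047]
eef_rot: [-0.417, 1.984, -1.995]
force: [0.2, 0.3, -0.5]
width: 0.0858
```

```bash
python3 go.py .607 -.022 .05
```

```text
t 11.38 pos [ 0.6085 -0.0292  0.1047] jaw 113.9 w 0.0858 F [ 0.2  0.3 -0.5]
shift cm [-0.14  5.47 -0.75] turn deg [-0.3 -0.5 -0.2] q7 -1.32
```

Emit:
{"method": "carry_out", "body": {
  "steps": [
    [[1,-0.1,0.2,-0.4,-0.1,-0.2,-0.1],[1,0,1,-0.2,0,-0.2,0],[1,0,1.2,0,0,0,0],[1,0,1.2,0,0,0,0],[1,0,0.8,0,0,0,0]]
  ]
}}

```text
time_s: 11.8
ee_pos: [0.6058, -0.0224, 0.0545]
eef_rot: [-0.429, 1.984, -1.989]
force: [0.2, 0.1, -0.5]
width: 0.0853
```

```bash
python3 go.py .607 -.022 .05
```

```text
t 11.8 pos [ 0.6058 -0.0224  0.0545] jaw 114.4 w 0.0853 F [ 0.2  0.1 -0.5]
shift cm [-0.13  0.45  0.01] turn deg [-0.2 -0.   0. ] q7 -1.34
```

Emit:
{"method": "carry_out", "body": {
  "steps": [
    [[1,-0.1,0.3,0,0,0,0],[1,0,0.2,0,0,0,0],[-1,0,0,0,0,0,0],[-1,0,0,0,0,0,0],[-1,0,0,0,0,0,0]]
  ]
}}

```text
time_s: 12.22
ee_pos: [0.6067, -0.0214, 0.047]
eef_rot: [-0.432, 1.984, -1.988]
force: [-0.0, 0.1, -0.0]
width: 0.0515
```

Emit:
{"method": "carry_out", "body": {
  "steps": [
    [[-1,0,0,0,0,0,0],[-1,0,0,0,0,0,0],[-1,0,0,0,0,0,0],[-1,0,0,0,0,0,0],[-1,0,0,0,0,0,0]]
  ]
}}

```text
time_s: 12.63
ee_pos: [0.607, -0.0215, 0.0474]
eef_rot: [-0.43, 1.984, -1.988]
force: [-0.1, -0.3, -0.5]
width: 0.0425
```

Emit:
{"method": "carry_out", "body": {
  "steps": [
    [[-1,0,-1,0,0,0,0],[-1,0,-1.5,0,0,0,0],[-1,0,-2.5,0,0,0,0],[-1,0,-2.5,0,0,0,0],[-1,0,-2.5,0,0,0,0]]
  ]
}}

```text
time_s: 13.05
ee_pos: [0.601, -0.0212, 0.1448]
eef_rot: [-0.449, 1.995, -1.988]
force: [-0.0, 0.5, -1.5]
width: 0.0424
```

```bash
python3 go.py .4725 -.2878 .19
```

```text
t 13.05 pos [ 0.601  -0.0212  0.1448] jaw 114.5 w 0.0424 F [-0.   0.5 -1.5]
shift cm [22.81 -4.3  18.9 ] turn deg [0.4 0.1 0.9] q7 -1.3
```

Emit:
{"method": "carry_out", "body": {
  "steps": [
    [[-1,0.8,-1.8,0.7,0,0,0],[-1,2,-1.5,1.7,0,0,0],[-1,2.7,-1,2.3,0,0,0],[-1,2.9,0,2.4,0,0,0],[-1,2.9,0,2.4,0,0,0]]
  ]
}}

```text
time_s: 13.47
ee_pos: [0.5437, -0.1451, 0.2011]
eef_rot: [-0.45, 1.976, -1.967]
force: [1.1, -0.4, -0.4]
width: 0.0426
```

Emit:
{"method": "carry_out", "body": {
  "steps": [
    [[-1,2.9,0,2.4,0,0,0],[-1,2.9,0,2.4,0,0,0],[-1,2.3,0,1.8,0,0,0],[-1,1.2,0,1,0,0,0],[-1,0,0,0,0,0,0]]
  ]
}}

```text
time_s: 13.88
ee_pos: [0.4846, -0.268, 0.2052]
eef_rot: [-0.44, 1.976, -1.982]
force: [-0.5, -0.5, -1.1]
width: 0.0428
```

```bash
python3 go.py .4725 -.2878 .0674
```

```text
t 13.88 pos [ 0.4846 -0.268   0.2052] jaw 115.1 w 0.0428 F [-0.5 -0.5 -1.1]
shift cm [ 1.93 13.78  1.25] turn deg [-0.2  0.7  0. ] q7 -0.73
```

Emit:
{"method": "carry_out", "body": {
  "steps": [
    [[-1,1.1,0.5,0.7,0,0.4,0],[-1,0.7,1.5,0.4,0,0.3,0],[-1,0,2,0,0,0,0],[-1,0,1.5,0,0,0,0],[-1,0,0.8,0,0,0,0]]
  ]
}}

```text
time_s: 14.3
ee_pos: [0.4744, -0.286, 0.1436]
eef_rot: [-0.424, 1.976, -1.99]
force: [0.0, -0.1, -1.9]
width: 0.0426
```

```bash
python3 go.py .4725 -.2878 .0674
```

```text
t 14.3 pos [ 0.4744 -0.286   0.1436] jaw 114.5 w 0.0426 F [ 0.  -0.1 -1.9]
shift cm [0.29 7.62 0.03] turn deg [-0.5  0.1 -0.3] q7 -0.72
```

Emit:
{"method": "carry_out", "body": {
  "steps": [
    [[-1,0.2,0.8,0,-0.3,0,-0.2],[-1,0.1,1.2,0,-0.2,0,-0.1],[-1,0,1,0,0,0,0],[-1,0,0.5,0,0,0,0],[-1,0,0,0,0,0,0]]
  ]
}}

```text
time_s: 14.72
ee_pos: [0.472, -0.2839, 0.104]
eef_rot: [-0.438, 1.988, -1.979]
force: [-1.3, -0.5, -2.2]
width: 0.0425
```

```bash
python3 go.py .4725 -.2878 .0674
```

```text
t 14.72 pos [ 0.472  -0.2839  0.104 ] jaw 114.8 w 0.0425 F [-1.3 -0.5 -2.2]
shift cm [0.11 3.66 0.39] turn deg [0.3 0.4 0.1] q7 -0.73
```

Emit:
{"method": "carry_out", "body": {
  "steps": [
    [[-1,0.1,0.2,0.25,0.1,0.2,0],[-1,0,0.3,0.1,0,0.1,0],[-1,0,0.5,0,0,0,0],[-1,0,0.5,0,0,0,0],[-1,0,0.3,0,0,0,0]]
  ]
}}

```text
time_s: 15.13
ee_pos: [0.4744, -0.2886, 0.0865]
eef_rot: [-0.43, 1.985, -1.986]
force: [0.5, 0.3, -1.6]
width: 0.0424
```

```bash
python3 go.py .4725 -.2878 .0674
```

```text
t 15.13 pos [ 0.4744 -0.2886  0.0865] jaw 114.4 w 0.0424 F [ 0.5  0.3 -1.6]
shift cm [ 0.14  1.91 -0.15] turn deg [-0.  0. -0.] q7 -0.74
```

Emit:
{"method": "carry_out", "body": {
  "steps": [
    [[-1,0.1,0.3,-0.1,0,0,0],[-1,0,0.4,0,0,0,0],[-1,0,0.4,0,0,0,0],[-1,0,0.4,0,0,0,0],[-1,0,0.3,0,0,0,0]]
  ]
}}

```text
time_s: 15.55
ee_pos: [0.4747, -0.2877, 0.0681]
eef_rot: [-0.427, 1.982, -1.986]
force: [0.0, 1.8, -1.7]
width: 0.042
```

Emit:
{"method": "carry_out", "body": {
  "steps": [
    [[-1,0,0.3,0,0,0,0],[-1,0,0.3,0,0,0,0],[-1,0,0.3,0,0,0,0],[-1,0,0.3,0,0,0,0],[-1,0,0.2,0,0,0,0]]
  ]
}}

```text
time_s: 15.97
ee_pos: [0.4753, -0.2877, 0.0671]
eef_rot: [-0.432, 1.984, -1.989]
force: [-2.9, 2.7, 9.2]
width: 0.0428
```

```bash
python3 go.py .4725 -.2878 .0674
```

```text
t 15.97 pos [ 0.4753 -0.2877  0.0671] jaw 114.4 w 0.0428 F [-2.9  2.7  9.2]
shift cm [ 0.26 -0.03 -0.1 ] turn deg [-0.1  0.   0.1] q7 -0.76
```

Bottomed at TCP z 0.067, where it should be. I release and lift.

Emit:
{"method": "carry_out", "body": {
  "steps": [
    [[-1,0,-0.05,0,0,0,0],[-1,0,0,0,0,0,0],[0.4,0,0,0,0,0,0],[0.4,0,0,0,0,0,0],[0.4,0,0,0,0,0,0]]
  ]
}}

```text
time_s: 16.38
ee_pos: [0.475, -0.2883, 0.0674]
eef_rot: [-0.432, 1.983, -1.991]
force: [-0.4, 0.1, 0.4]
width: 0.0597
```

Emit:
{"method": "carry_out", "body": {
  "steps": [
    [[0.4,0,0,0,0,0,0],[0.4,0,-0.5,0,0,0,0],[0.4,0,-1.5,0,0,0,0],[0.4,0,-2,0,0,0,0],[0.4,0,-2,0,0,0,0]]
  ]
}}

```text
time_s: 16.8
ee_pos: [0.4713, -0.2865, 0.1238]
eef_rot: [-0.441, 1.995, -1.985]
force: [0.5, 0.4, -0.3]
width: 0.0599
```

Emit:
{"method": "carry_out", "body": {
  "steps": [
    [[0.4,0,-2.5,0,0,0,0],[0.4,0,-2.5,0,0,0,0],[1,0,-2,0,0,0,0],[1,0,-2,0,0,0,0],[1,0,-1,0,0,0,0]]
  ]
}}

```text
time_s: 17.22
ee_pos: [0.4726, -0.2868, 0.2316]
eef_rot: [-0.439, 1.993, -1.986]
force: [0.4, -0.2, 0.0]
width: 0.0856
```

```bash
python3 go.py .689 .001 .21 90; python3 -c "
from h import *;from station import *
for n in('top','side'):
  c=capture(n)
  for k in ('red','blue','yellow'): print(n,k,[(np.round(np.array(b[:3]),1).tolist()) for b in blobs(c,k,40)])"
```

```text
t 17.22 pos [ 0.4726 -0.2868  0.2316] jaw 114.4 w 0.0856 F [ 0.4 -0.2  0. ]
shift cm [-31.62   2.   -17.25] turn deg [ 0.2 24.4  0.5] q7 -0.7
top red [[187.2, 134.8, 191.5], [203.6, 27.5, 202.0], [317.3, 2.0, 41.0]]
top blue [[304.1, 223.2, 60.5], [107.0, 204.5, 74.0], [222.1, 111.4, 229.0], [316.1, 8.0, 223.0], [158.7, 8.4, 239.0]]
top yellow [[447.4, 7.4, 697.5]]
side red [[196.8, 267.5, 1048.0], [295.8, 164.6, 43.5], [298.0, 143.2, 129.5], [442.5, 48.3, 468.5], [494.3, 18.1, 944.0]]
side blue [[354.8, 325.8, 41.0], [84.1, 318.1, 41.0], [206.1, 240.6, 180.0], [203.6, 210.8, 158.5], [322.3, 148.5, 205.5], [234.5, 110.5, 56.0], [438.8, 68.8, 515.5]]
side yellow [[353.7, 306.4, 42.5], [151.7, 266.8, 302.5], [148.0, 235.1, 212.5], [486.2, 87.0, 5032.0]]
```

Emit:
{"method": "carry_out", "body": {
  "steps": [
    [[1,-2.5,0,-1.4,0,5,0.2],[1,-3.0,0.1,-1.6,0,5,0.2],[1,-3.0,0.1,-1.0,0,5,0],[1,-3.0,0.1,-0.8,0,5,0],[1,-3.0,0.1,-0.5,0,4,0]]
  ]
}}

```text
time_s: 17.73
ee_pos: [0.5925, -0.206, 0.2193]
eef_rot: [-0.013, -2.204, 2.2]
force: [0.1, 0.5, -0.0]
width: 0.0852
```

```bash
python3 go.py .689 .001 .19 90
```

```text
t 17.73 pos [ 0.5925 -0.206   0.2193] jaw 88.6 w 0.0852 F [ 0.1  0.5 -0. ]
shift cm [ -9.16   2.85 -20.93] turn deg [ 0.1 -1.4  0.8] q7 -1.4
```

Emit:
{"method": "carry_out", "body": {
  "steps": [
    [[1,-1.0,0,-2.5,0,-0.5,0.3],[1,-1.4,0.1,-3.3,0,-0.5,0.3],[1,-1.4,0.2,-3.3,0,0,0],[1,-1.4,0.2,-3.3,0,0,0],[1,-1.4,0.2,-3.3,0,0,0]]
  ]
}}

```text
time_s: 18.15
ee_pos: [0.6623, -0.0517, 0.1984]
eef_rot: [-0.005, -2.205, 2.199]
force: [1.1, -0.6, 0.1]
width: 0.0858
```

```bash
python3 go.py .689 .001 .064 90
```

```text
t 18.15 pos [ 0.6623 -0.0517  0.1984] jaw 88.8 w 0.0858 F [ 1.1 -0.6  0.1]
shift cm [-2.79 13.41 -5.29] turn deg [ 0.2 -1.2  1. ] q7 -1.69
```

Emit:
{"method": "carry_out", "body": {
  "steps": [
    [[1,-1.2,0,-2.2,0,-0.5,0.5],[1,-0.9,0,-1.7,0,-0.4,0.4],[1,-0.4,0.2,-0.8,0,0,0],[1,0,0.5,0,0,0,0],[1,0,1,0,0,0,0]]
  ]
}}

```text
time_s: 18.57
ee_pos: [0.6866, 0.011, 0.1708]
eef_rot: [0.025, -2.233, 2.208]
force: [-0.4, 0.3, -0.2]
width: 0.0855
```

```bash
python3 go.py .689 .001 .064 90
```

```text
t 18.57 pos [0.6866 0.011  0.1708] jaw 90.6 w 0.0855 F [-0.4  0.3 -0.2]
shift cm [-0.35 10.67  1.13] turn deg [0.6 0.6 0.7] q7 -1.76
```

Emit:
{"method": "carry_out", "body": {
  "steps": [
    [[1,-0.2,0,0.6,0.3,0.3,0.3],[1,-0.1,0.3,0.4,0.3,0.2,0.3],[1,0,0.8,0,0,0,0],[1,0,1,0,0,0,0],[1,0,1,0,0,0,0]]
  ]
}}

```text
time_s: 18.98
ee_pos: [0.6875, -0.0098, 0.1342]
eef_rot: [-0.005, -2.208, 2.221]
force: [-0.2, -0.2, -0.6]
width: 0.0851
```

```bash
python3 go.py .689 .001 .064 90; python3 - <<'E'
from station import *
import cv2
b=capture("side")["frame"][90:250,190:370,::-1]
cv2.imwrite("pics/a7.png",cv2.resize(b,(630,560)))
E
```

```text
t 18.98 pos [ 0.6875 -0.0098  0.1342] jaw 89.5 w 0.0851 F [-0.2 -0.2 -0.6]
shift cm [-0.18  7.01 -1.12] turn deg [-0.3 -0.5  0.3] q7 -1.77
```

View pics/a7.png

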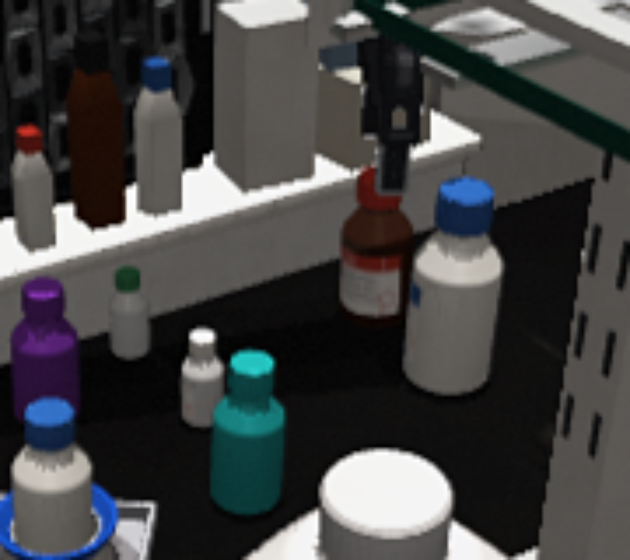

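The side crop shows the hand above the red cap (380,185), the large bottle clear to the right, and the blue bottle seated in its nest at lower left. I trim without turning.

Emit:
{"method": "carry_out", "body": {
  "steps": [
    [[1,-0.1,0,-0.7,0,0,0],[1,0,0.2,-0.3,0,0,0],[1,0,0.5,0,0,0,0],[1,0,0.8,0,0,0,0],[1,0,0.8,0,0,0,0]]
  ]
}}

```text
time_s: 19.45
ee_pos: [0.6877, 0.0008, 0.1075]
eef_rot: [-0.003, -2.207, 2.219]
force: [-0.6, 0.2, -0.5]
width: 0.0857
```

```bash
python3 go.py .689 .001 .064 90
```

```text
t 19.45 pos [0.6877 0.0008 0.1075] jaw 89.4 w 0.0857 F [-0.6  0.2 -0.5]
shift cm [-0.16  4.35 -0.04] turn deg [-0.3 -0.6  0.4] q7 -1.8
```

Emit:
{"method": "carry_out", "body": {
  "steps": [
    [[1,-0.1,0.8,0,0,0,0],[1,-0.05,1,0,0,0,0],[1,0,1,0,0,0,0],[1,0,0.8,0,0,0,0],[1,0,0.4,0,0,0,0]]
  ]
}}

```text
time_s: 19.87
ee_pos: [0.6883, 0.0011, 0.0616]
eef_rot: [-0.0, -2.207, 2.218]
force: [-2.7, 1.6, 41.8]
width: 0.0858
```

```bash
python3 go.py .689 .001 .064 90
```

```text
t 19.87 pos [0.6883 0.0011 0.0616] jaw 89.5 w 0.0858 F [-2.7  1.6 41.8]
shift cm [-0.07 -0.24  0.01] turn deg [-0.3 -0.5  0.5] q7 -1.81
```

The palm touched the red cap and the wrist force reads 42 N vertical. I back off at once.

Emit:
{"method": "carry_out", "body": {
  "steps": [
    [[1,0,-0.4,0,0,0,0],[1,0,-0.2,0,0,0,0],[1,0,0,0,0,0,0],[1,0,0,0,0,0,0],[1,0,0,0,0,0,0]]
  ]
}}

```text
time_s: 20.28
ee_pos: [0.6882, 0.0009, 0.0668]
eef_rot: [0.001, -2.206, 2.218]
force: [-0.2, -0.7, -0.6]
width: 0.0855
```

```bash
python3 go.py .689 .001 .066 90; python3 - <<'E'
from station import *
import cv2
b=capture("side")["frame"][90:250,190:370,::-1]
cv2.imwrite("pics/a8.png",cv2.resize(b,(630,560)))
E
```

```text
t 20.28 pos [0.6882 0.0009 0.0668] jaw 89.5 w 0.0855 F [-0.2 -0.7 -0.6]
shift cm [-0.08  0.08 -0.01] turn deg [-0.3 -0.5  0.6] q7 -1.81
```

View pics/a8.png

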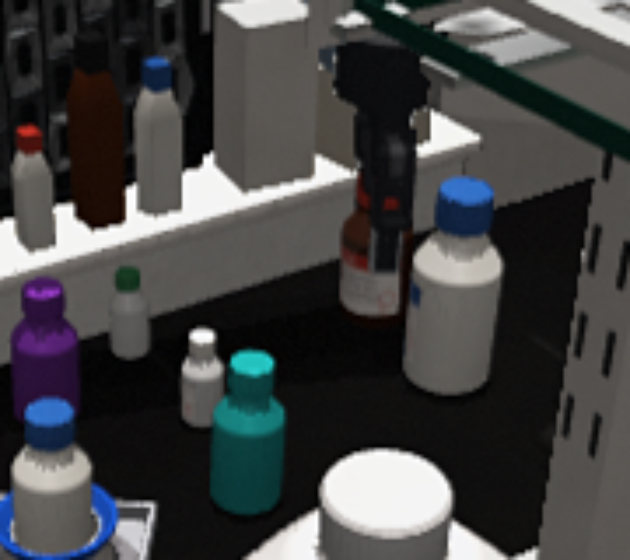

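The red bottle still stands upright between the fingers. I close with somewhat more force (0.17 kg).

Emit:
{"method": "carry_out", "body": {
  "steps": [
    [[-1,0,0,0,0,0,0],[-1,0,0,0,0,0,0],[-1,0,0,0,0,0,0],[-1,0,0,0,0,0,0],[-1,0,0,0,0,0,0]]
  ],
  "grip_force": 55
}}

```text
time_s: 20.75
ee_pos: [0.6887, 0.001, 0.0678]
eef_rot: [-0.001, -2.207, 2.218]
force: [-0.2, -0.3, -2.1]
width: 0.0491
```

Emit:
{"method": "carry_out", "body": {
  "steps": [
    [[-1,0,0,0,0,0,0],[-1,0,0,0,0,0,0],[-1,0,0,0,0,0,0],[-1,0,0,0,0,0,0],[-1,0,-0.3,0,0,0,0]]
  ]
}}

```text
time_s: 21.17
ee_pos: [0.6879, 0.0009, 0.0697]
eef_rot: [0.001, -2.206, 2.218]
force: [-1.0, 0.6, -2.7]
width: 0.0493
```

Emit:
{"method": "carry_out", "body": {
  "steps": [
    [[-1,0,-1,0,0,0,0],[-1,0,-1.5,0,0,0,0],[-1,0,-2,0,0,0,0],[-1,0,-2.5,0,0,0,0],[-1,0,-2.5,0,0,0,0]]
  ]
}}

```text
time_s: 21.58
ee_pos: [0.6831, 0.0006, 0.1607]
eef_rot: [0.021, -2.197, 2.209]
force: [0.8, 0.4, -1.6]
width: 0.0497
```

```bash
python3 go.py .52 -.22 .23 90
```

```text
t 21.58 pos [6.831e-01 6.000e-04 1.607e-01] jaw 89.5 w 0.0497 F [ 0.8  0.4 -1.6]
shift cm [16.3  -6.35 22.24] turn deg [-0.3 -0.5  1.6] q7 -1.78
```

Emit:
{"method": "carry_out", "body": {
  "steps": [
    [[-1,0.5,-2.2,0.5,0,0,0.5],[-1,1.5,-2.2,2,0,-2,0.5],[-1,2,-1.5,2.7,0,-4,0],[-1,2.2,0,2.7,0,-4,0],[-1,2.4,0,2.6,0,-4,0]]
  ]
}}

```text
time_s: 22.0
ee_pos: [0.6097, -0.1002, 0.2324]
eef_rot: [-0.272, 2.081, -2.078]
force: [-0.1, -0.6, -2.2]
width: 0.0495
```

```bash
python3 go.py .462 -.369 .2
```

```text
t 22.0 pos [ 0.6097 -0.1002  0.2324] jaw 105.1 w 0.0495 F [-0.1 -0.6 -2.2]
shift cm [21.27  3.15 22.11] turn deg [ 0.  -9.3 -0.2] q7 -1.3
```

Emit:
{"method": "carry_out", "body": {
  "steps": [
    [[-1,2.7,0,2.5,0,-3,0],[-1,2.7,0,2.5,0,-3,0],[-1,2.7,0,2.5,0,-2,0],[-1,2.7,0,2.5,0,-1,0],[-1,2.7,0,2.5,0,0,0]]
  ]
}}

```text
time_s: 22.42
ee_pos: [0.5222, -0.2682, 0.2372]
eef_rot: [-0.434, 1.974, -1.979]
force: [1.0, -1.4, -2.0]
width: 0.0493
```

```bash
python3 go.py .462 -.369 .2
```

```text
t 22.42 pos [ 0.5222 -0.2682  0.2372] jaw 115.1 w 0.0493 F [ 1.  -1.4 -2. ]
shift cm [9.75 3.68 6.56] turn deg [-0.2  0.7 -0.3] q7 -0.78
```

Emit:
{"method": "carry_out", "body": {
  "steps": [
    [[-1,2.9,0,2.0,0,0,0],[-1,2.6,0.2,1.8,0,0,0],[-1,1.6,0.4,1.1,0,0,0],[-1,0.7,0.4,0.5,0,0,0],[-1,0,0.4,0,0,0,0]]
  ]
}}

```text
time_s: 22.83
ee_pos: [0.4644, -0.3648, 0.226]
eef_rot: [-0.423, 1.978, -1.996]
force: [-0.4, 0.1, -1.9]
width: 0.0491
```

```bash
python3 go.py .462 -.369 .088
```

```text
t 22.83 pos [ 0.4644 -0.3648  0.226 ] jaw 114.2 w 0.0491 F [-0.4  0.1 -1.9]
shift cm [ 0.42 13.8   0.15] turn deg [-0.6 -0.2 -0.1] q7 -0.6
```

Emit:
{"method": "carry_out", "body": {
  "steps": [
    [[-1,0.3,1,0.1,-0.3,0,0],[-1,0.1,2,0,-0.3,0,0],[-1,0,2,0,0,0,0],[-1,0,1.5,0,0,0,0],[-1,0,0.7,0,0,0,0]]
  ]
}}

```text
time_s: 23.25
ee_pos: [0.467, -0.3595, 0.1513]
eef_rot: [-0.429, 1.983, -1.976]
force: [0.4, 0.4, -2.9]
width: 0.0492
```

```bash
python3 go.py .462 -.369 .088
```

```text
t 23.25 pos [ 0.467  -0.3595  0.1513] jaw 114.8 w 0.0492 F [ 0.4  0.4 -2.9]
shift cm [0.9  6.33 0.66] turn deg [ 0.1  0.4 -0.4] q7 -0.61
```

Emit:
{"method": "carry_out", "body": {
  "steps": [
    [[-1,0.5,0.2,0.4,0,0,0],[-1,0.3,0.6,0.2,0,0,0],[-1,0,0.8,0,0,0,0],[-1,0,0.8,0,0,0,0],[-1,0,0.4,0,0,0,0]]
  ]
}}

```text
time_s: 23.67
ee_pos: [0.4654, -0.3641, 0.1208]
eef_rot: [-0.435, 1.98, -1.968]
force: [-0.4, 0.4, -2.2]
width: 0.0495
```

```bash
python3 go.py .462 -.369 .088; python3 - <<'E'
from station import *
import cv2,numpy as np
a=capture("side")["frame"][180:310,100:270,::-1];b=capture("top")["frame"][190:320,270:440,::-1]
cv2.imwrite("pics/p9.png",cv2.resize(np.hstack([a,b]),(800,306)))
E
```

```text
t 23.67 pos [ 0.4654 -0.3641  0.1208] jaw 115.3 w 0.0495 F [-0.4  0.4 -2.2]
shift cm [0.55 3.27 0.31] turn deg [ 0.2  0.9 -0.5] q7 -0.6
```

View pics/p9.png

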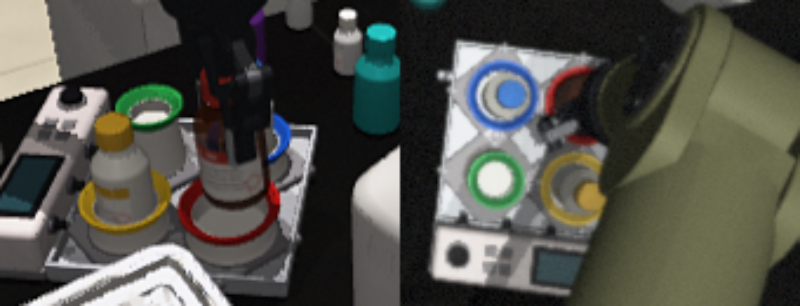

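The red bottle hangs upright over the red collar, about 6 mm off to the far side, as measured. The yellow and blue bottles are seated. I trim and lower.

Emit:
{"method": "carry_out", "body": {
  "steps": [
    [[-1,0.45,0,0.25,0,0.4,-0.2],[-1,0.2,0.1,0.1,0,0.3,-0.1],[-1,0,0.2,0,0,0,0],[-1,0,0.3,0,0,0,0],[-1,0,0.2,0,0,0,0]]
  ]
}}

```text
time_s: 24.18
ee_pos: [0.4614, -0.372, 0.1146]
eef_rot: [-0.426, 1.986, -1.983]
force: [0.6, -0.6, -1.3]
width: 0.0496
```

```bash
python3 go.py .462 -.369 .088
```

```text
t 24.18 pos [ 0.4614 -0.372   0.1146] jaw 114.5 w 0.0496 F [ 0.6 -0.6 -1.3]
shift cm [-0.16  2.66 -0.24] turn deg [ 0.   0.1 -0.2] q7 -0.6
```

Emit:
{"method": "carry_out", "body": {
  "steps": [
    [[-1,-0.1,0.3,-0.15,0,0,0],[-1,0,0.4,-0.05,0,0,0],[-1,0,0.4,0,0,0,0],[-1,0,0.4,0,0,0,0],[-1,0,0.4,0,0,0,0]]
  ]
}}

```text
time_s: 24.6
ee_pos: [0.462, -0.3693, 0.0942]
eef_rot: [-0.425, 1.984, -1.983]
force: [0.8, -0.1, -2.4]
width: 0.049
```

```bash
python3 go.py .462 -.369 .088
```

```text
t 24.6 pos [ 0.462  -0.3693  0.0942] jaw 114.5 w 0.049 F [ 0.8 -0.1 -2.4]
shift cm [-0.01  0.62 -0.03] turn deg [-0.   0.1 -0.3] q7 -0.61
```

Emit:
{"method": "carry_out", "body": {
  "steps": [
    [[-1,0,0.25,0,0,0,0],[-1,0,0.25,0,0,0,0],[-1,0,0.2,0,0,0,0],[-1,0,0.2,0,0,0,0],[-1,0,0.2,0,0,0,0]]
  ]
}}

```text
time_s: 25.02
ee_pos: [0.4625, -0.3686, 0.0876]
eef_rot: [-0.428, 1.985, -1.983]
force: [-4.3, 2.9, 10.4]
width: 0.0496
```

```bash
python3 go.py .462 -.369 .088
```

```text
t 25.02 pos [ 0.4625 -0.3686  0.0876] jaw 114.5 w 0.0496 F [-4.3  2.9 10.4]
shift cm [ 0.06 -0.04  0.01] turn deg [ 0.   0.1 -0.2] q7 -0.62
```

Red bottomed at 0.0876 (expected 0.088). I release.

Emit:
{"method": "carry_out", "body": {
  "steps": [
    [[-1,0,-0.05,0,0,0,0],[-1,0,0,0,0,0,0],[0.5,0,0,0,0,0,0],[0.5,0,0,0,0,0,0],[0.5,0,0,0,0,0,0]]
  ]
}}

```text
time_s: 25.43
ee_pos: [0.4632, -0.3696, 0.0893]
eef_rot: [-0.426, 1.983, -1.985]
force: [0.0, -0.1, -0.4]
width: 0.0645
```

Emit:
{"method": "carry_out", "body": {
  "steps": [
    [[0.5,0,0,0,0,0,0],[0.5,0,-0.5,0,0,0,0],[0.5,0,-1.5,0,0,0,0],[0.5,0,-2,0,0,0,0],[0.5,0,-2,0,0,0,0]]
  ]
}}

```text
time_s: 25.85
ee_pos: [0.4609, -0.3674, 0.1466]
eef_rot: [-0.431, 1.992, -1.978]
force: [-0.1, -0.9, -0.5]
width: 0.0641
```

Emit:
{"method": "carry_out", "body": {
  "steps": [
    [[0.5,0,-2.5,0,0,0,0],[0.5,0,-2.5,0,0,0,0],[0.5,0,-2,0,0,0,0],[0.5,0,-1,0,0,0,0],[0.5,0,0,0,0,0,0]]
  ]
}}

```text
time_s: 26.27
ee_pos: [0.463, -0.3685, 0.2363]
eef_rot: [-0.426, 1.984, -1.982]
force: [0.9, 0.5, 0.2]
width: 0.064
```

```bash
python3 go.py .51 -.046 .19
```

```text
t 26.27 pos [ 0.463  -0.3685  0.2363] jaw 114.6 w 0.064 F [0.9 0.5 0.2]
shift cm [-17.66   4.72 -27.38] turn deg [-0.   0.2 -0.3] q7 -0.58
```

Emit:
{"method": "carry_out", "body": {
  "steps": [
    [[0.5,-1.9,0,-3.0,0,0,0],[0.5,-1.9,0,-3.0,0,0,0],[0.5,-1.9,0.3,-3.0,0,0,0],[0.5,-1.9,0.5,-3.0,0,0,0],[0.5,-1.9,0.5,-3.0,0,0,0]]
  ]
}}

```text
time_s: 26.68
ee_pos: [0.485, -0.198, 0.2196]
eef_rot: [-0.411, 1.993, -1.998]
force: [0.1, 0.1, -0.0]
width: 0.0642
```

Emit:
{"method": "carry_out", "body": {
  "steps": [
    [[0.5,-1.9,0.5,-3.0,0,0,0],[0.5,-1.9,0.5,-3.0,0,0,0],[0.5,-1.9,0.5,-3.0,0,0,0],[0.5,-1.2,0.5,-2.0,0,0,0],[0.5,0,0,0,0,0,0]]
  ]
}}

```text
time_s: 27.1
ee_pos: [0.5014, -0.0536, 0.1922]
eef_rot: [-0.427, 1.995, -1.987]
force: [-0.9, -0.6, -1.0]
width: 0.0638
```

```bash
python3 go.py .51 -.046 .04; python3 -c "
from h import *;from station import *
t,s=capture('top'),capture('side')
for n,c in(('t',t),('s',s)):
  for b in blobs(c,'green',8,70,30): print(n,np.round(b[:3],1).tolist())"
```

```text
t 27.1 pos [ 0.5014 -0.0536  0.1922] jaw 114.1 w 0.0638 F [-0.9 -0.6 -1. ]
shift cm [-1.12 15.22 -0.27] turn deg [ 0.3 -0.3  0.1] q7 -1.14
t [310.4, 266.1, 437.0]
t [384.1, 138.8, 9.0]
t [377.7, 121.8, 47.0]
t [398.8, 110.6, 9.0]
t [371.3, 109.9, 38.5]
s [349.6, 318.3, 51.5]
s [356.1, 299.6, 28.0]
s [359.3, 329.5, 1043.0]
s [164.0, 223.0, 243.0]
s [498.6, 205.4, 46.5]
s [499.5, 187.3, 42.5]
s [226.1, 169.1, 33.0]
```

Emit:
{"method": "carry_out", "body": {
  "steps": [
    [[0.5,-0.8,0.8,-0.2,0,0,0],[0.5,-0.3,1.5,-0.1,0,0,0],[0.5,0,2,0,0,0,0],[0.5,0,2,0,0,0,0],[0.5,0,1,0,0,0,0]]
  ]
}}

```text
time_s: 27.62
ee_pos: [0.5137, -0.0594, 0.117]
eef_rot: [-0.405, 1.996, -2.003]
force: [-1.1, -0.3, -0.4]
width: 0.064
```

```bash
python3 go.py .51 -.046 .04
```

```text
t 27.62 pos [ 0.5137 -0.0594  0.117 ] jaw 113.0 w 0.064 F [-1.1 -0.3 -0.4]
shift cm [-0.17  7.69 -1.41] turn deg [-0.2 -1.4 -0.1] q7 -1.21
```

Emit:
{"method": "carry_out", "body": {
  "steps": [
    [[0.5,-0.1,0.2,-0.8,0,-0.5,0],[0.5,0,0.6,-0.4,0,-0.3,0],[0.5,0,0.8,0,0,0,0],[0.5,0,0.8,0,0,0,0],[0.5,0,0.5,0,0,0,0]]
  ]
}}

```text
time_s: 28.03
ee_pos: [0.5096, -0.0501, 0.0844]
eef_rot: [-0.415, 1.992, -1.997]
force: [-0.0, -0.0, 0.0]
width: 0.0642
```

```bash
python3 go.py .51 -.046 .04
```

```text
t 28.03 pos [ 0.5096 -0.0501  0.0844] jaw 113.6 w 0.0642 F [-0. -0.  0.]
shift cm [-0.19  4.44 -0.37] turn deg [-0.2 -0.8 -0. ] q7 -1.24
```

Emit:
{"method": "carry_out", "body": {
  "steps": [
    [[0.5,-0.15,0.5,-0.25,0,0,0],[0.5,0,0.9,-0.1,0,0,0],[0.5,0,0.9,0,0,0,0],[0.5,0,0.9,0,0,0,0],[0.5,0,0.6,0,0,0,0]]
  ]
}}

```text
time_s: 28.45
ee_pos: [0.5111, -0.0463, 0.044]
eef_rot: [-0.412, 1.989, -1.998]
force: [-0.2, 0.5, 0.3]
width: 0.064
```

```bash
python3 go.py .51 -.046 .04; python3 - <<'E'
from station import *
import cv2
b=capture("side")["frame"][110:250,150:330,::-1]
cv2.imwrite("pics/a10.png",cv2.resize(b,(720,560)))
E
```

```text
t 28.45 pos [ 0.5111 -0.0463  0.044 ] jaw 113.5 w 0.064 F [-0.2  0.5  0.3]
shift cm [ 0.09  0.4  -0.07] turn deg [-0.3 -0.9 -0.2] q7 -1.29
```

View pics/a10.png

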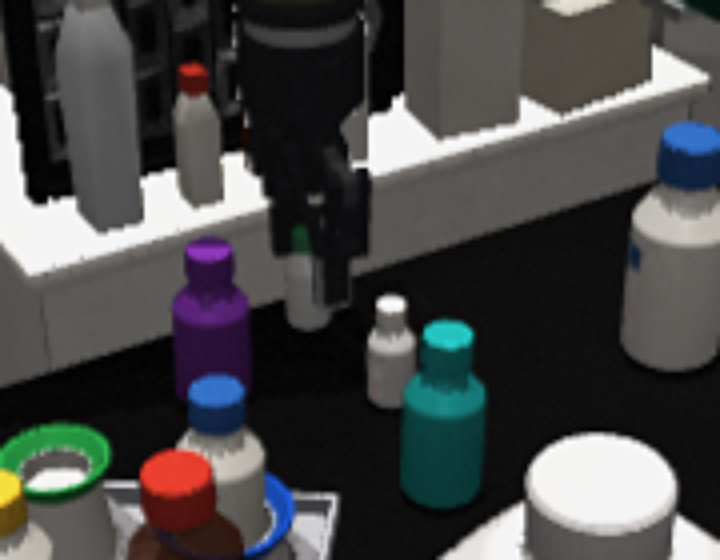

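The green dropper at (305,280) is upright between the fingers. The other bottles are undisturbed. I close gently.

Emit:
{"method": "carry_out", "body": {
  "steps": [
    [[0.5,0.05,0.2,0,0,0,0],[0.5,0,0,0,0,0,0],[-1,0,0,0,0,0,0],[-1,0,0,0,0,0,0],[-1,0,0,0,0,0,0]]
  ],
  "grip_force": 30
}}

```text
time_s: 28.92
ee_pos: [0.5098, -0.0465, 0.0403]
eef_rot: [-0.414, 1.992, -1.998]
force: [-0.0, -1.0, 0.4]
width: 0.0281
```

Emit:
{"method": "carry_out", "body": {
  "steps": [
    [[-1,0,0,0,0,0,0],[-1,0,0,0,0,0,0],[-1,0,0,0,0,0,0],[-1,0,0,0,0,0,0],[-1,0,0,0,0,0,0]]
  ]
}}

```text
time_s: 29.33
ee_pos: [0.5106, -0.0467, 0.0413]
eef_rot: [-0.412, 1.99, -1.998]
force: [-1.2, 0.0, -1.0]
width: 0.0269
```

Emit:
{"method": "carry_out", "body": {
  "steps": [
    [[-1,0,-1,0,0,0,0],[-1,0,-1.5,0,0,0,0],[-1,0,-2.5,0,0,0,0],[-1,0,-2.5,0,0,0,0],[-1,0,-2.5,0,0,0,0]]
  ]
}}

```text
time_s: 29.75
ee_pos: [0.5053, -0.0454, 0.1411]
eef_rot: [-0.426, 2.0, -1.995]
force: [0.9, -0.0, 0.0]
width: 0.0272
```

```bash
python3 go.py .391 -.277 .2
```

```text
t 29.75 pos [ 0.5053 -0.0454  0.1411] jaw 113.6 w 0.0272 F [ 0.9 -0.   0. ]
shift cm [19.79 -5.8  16.62] turn deg [ 0.2 -0.8  0.4] q7 -1.2
```

Emit:
{"method": "carry_out", "body": {
  "steps": [
    [[-1,0.8,-2.0,0.7,0,0,0],[-1,1.8,-2.0,1.5,0,0,0],[-1,2.5,-1.5,2.1,0,0,0],[-1,2.7,0,2.2,0,0,0],[-1,2.7,0,2.2,0,0,0]]
  ]
}}

```text
time_s: 30.17
ee_pos: [0.4506, -0.1613, 0.2103]
eef_rot: [-0.426, 1.976, -1.981]
force: [0.6, -0.5, -0.5]
width: 0.0273
```

Emit:
{"method": "carry_out", "body": {
  "steps": [
    [[-1,2.7,0,2.2,0,0,0],[-1,2.4,0,2.0,0,0,0],[-1,1.6,0,1.3,0,0,0],[-1,0.7,0,0.7,0,0,0],[-1,0,0,0,0,0,0]]
  ]
}}

```text
time_s: 30.58
ee_pos: [0.4037, -0.2591, 0.2158]
eef_rot: [-0.413, 1.972, -1.993]
force: [0.3, -0.7, -1.3]
width: 0.0272
```

```bash
python3 go.py .391 -.277 .0952
```

```text
t 30.58 pos [ 0.4037 -0.2591  0.2158] jaw 114.2 w 0.0272 F [ 0.3 -0.7 -1.3]
shift cm [ 2.02 12.06  0.96] turn deg [-0.7 -0.2 -0.6] q7 -0.62
```

Emit:
{"method": "carry_out", "body": {
  "steps": [
    [[-1,1.2,0.4,0.6,-0.3,0,-0.3],[-1,0.7,1.2,0.3,-0.3,0,-0.2],[-1,0.1,1.5,0,0,0,0],[-1,0,1.5,0,0,0,0],[-1,0,0.8,0,0,0,0]]
  ]
}}

```text
time_s: 31.0
ee_pos: [0.3918, -0.2735, 0.1602]
eef_rot: [-0.429, 1.979, -1.984]
force: [0.2, 0.5, -0.9]
width: 0.0272
```

```bash
python3 go.py .391 -.277 .0952
```

```text
t 31.0 pos [ 0.3918 -0.2735  0.1602] jaw 114.7 w 0.0272 F [ 0.2  0.5 -0.9]
shift cm [0.25 6.5  0.26] turn deg [-0.2  0.3 -0.2] q7 -0.6
```

Emit:
{"method": "carry_out", "body": {
  "steps": [
    [[-1,0.2,0.3,0.2,0,0,0],[-1,0.1,0.8,0.1,0,0,0],[-1,0,0.8,0,0,0,0],[-1,0,0.5,0,0,0,0],[-1,0,0.2,0,0,0,0]]
  ]
}}

```text
time_s: 31.42
ee_pos: [0.3905, -0.2745, 0.1292]
eef_rot: [-0.437, 1.981, -1.977]
force: [-0.3, 0.6, -0.7]
width: 0.0273
```

```bash
python3 go.py .391 -.277 .0952; python3 - <<'E'
from station import *
import cv2,numpy as np
a=capture("side")["frame"][160:300,90:260,::-1];b=capture("top")["frame"][180:320,250:420,::-1]
cv2.imwrite("pics/p11.png",cv2.resize(np.hstack([a,b]),(800,330)))
E
```

```text
t 31.42 pos [ 0.3905 -0.2745  0.1292] jaw 115.0 w 0.0273 F [-0.3  0.6 -0.7]
shift cm [0.07 3.4  0.25] turn deg [ 0.1  0.6 -0.1] q7 -0.6
```

View pics/p11.png

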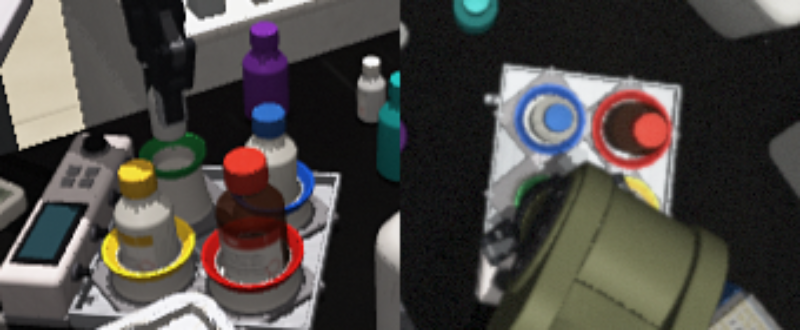

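The green dropper is upright just above the green collar at (172,155). Yellow, blue and red all stand upright in their nests. I lower.

Emit:
{"method": "carry_out", "body": {
  "steps": [
    [[-1,0.1,0.2,0.15,0,0,0],[-1,0,0.3,0.05,0,0,0],[-1,0,0.4,0,0,0,0],[-1,0,0.4,0,0,0,0],[-1,0,0.3,0,0,0,0]]
  ]
}}

```text
time_s: 31.93
ee_pos: [0.3921, -0.2783, 0.1147]
eef_rot: [-0.433, 1.976, -1.98]
force: [-0.0, 0.6, -0.7]
width: 0.027
```

```bash
python3 go.py .391 -.277 .0952
```

```text
t 31.93 pos [ 0.3921 -0.2783  0.1147] jaw 115.0 w 0.027 F [-0.   0.6 -0.7]
shift cm [ 0.06  1.95 -0.17] turn deg [-0.2  0.6 -0.3] q7 -0.6
```

Emit:
{"method": "carry_out", "body": {
  "steps": [
    [[-1,0.05,0.3,-0.1,0,0,0],[-1,0,0.3,0,0,0,0],[-1,0,0.3,0,0,0,0],[-1,0,0.3,0,0,0,0],[-1,0,0.2,0,0,0,0]]
  ]
}}

```text
time_s: 32.35
ee_pos: [0.3909, -0.2773, 0.0987]
eef_rot: [-0.434, 1.977, -1.98]
force: [0.8, -1.1, -0.1]
width: 0.0275
```

```bash
python3 go.py .391 -.277 .0952
```

```text
t 32.35 pos [ 0.3909 -0.2773  0.0987] jaw 115.0 w 0.0275 F [ 0.8 -1.1 -0.1]
shift cm [-0.02  0.35 -0.03] turn deg [-0.1  0.6 -0.2] q7 -0.61
```

Emit:
{"method": "carry_out", "body": {
  "steps": [
    [[-1,0,0.2,0,0,0,0],[-1,0,0.2,0,0,0,0],[-1,0,0.2,0,0,0,0],[-1,0,0.2,0,0,0,0],[-1,0,0.2,0,0,0,0]]
  ]
}}

```text
time_s: 32.77
ee_pos: [0.3912, -0.2773, 0.0942]
eef_rot: [-0.437, 1.979, -1.98]
force: [-5.0, 4.4, 15.6]
width: 0.0272
```

```bash
python3 go.py .391 -.277 .0952
```

```text
t 32.77 pos [ 0.3912 -0.2773  0.0942] jaw 115.0 w 0.0272 F [-5.   4.4 15.6]
shift cm [ 0.01 -0.1  -0.04] turn deg [-0.1  0.6 -0.1] q7 -0.62
```

Bottomed at 0.0942 (expected 0.095). I release and lift well clear.

Emit:
{"method": "carry_out", "body": {
  "steps": [
    [[-1,0,-0.05,0,0,0,0],[-1,0,0,0,0,0,0],[0.1,0,0,0,0,0,0],[0.1,0,0,0,0,0,0],[0.1,0,0,0,0,0,0]]
  ]
}}

```text
time_s: 33.18
ee_pos: [0.392, -0.2778, 0.0957]
eef_rot: [-0.435, 1.976, -1.982]
force: [0.0, 0.4, -0.9]
width: 0.0469
```

Emit:
{"method": "carry_out", "body": {
  "steps": [
    [[0.1,0,0,0,0,0,0],[0.1,0,-0.5,0,0,0,0],[0.1,0,-1.5,0,0,0,0],[0.1,0,-2,0,0,0,0],[0.1,0,-2,0,0,0,0]]
  ]
}}

```text
time_s: 33.6
ee_pos: [0.3885, -0.2753, 0.1527]
eef_rot: [-0.443, 1.988, -1.974]
force: [0.2, -0.7, 0.7]
width: 0.0473
```

Emit:
{"method": "carry_out", "body": {
  "steps": [
    [[0.1,0,-2.5,0,0,0,0],[0.1,0,-2.5,0,0,0,0],[0.1,-1,-2,-1.5,0,0,0],[0.1,-2,0,-3,0,0,0],[0.1,-2,0,-3,0,0,0]]
  ]
}}

```text
time_s: 34.02
ee_pos: [0.4026, -0.1926, 0.2319]
eef_rot: [-0.425, 1.988, -1.988]
force: [0.2, 0.6, -0.2]
width: 0.047
```

Emit:
{"method": "carry_out", "body": {
  "steps": [
    [[0.1,-2,0,-3,0,0,0],[0.1,-2,0,-3,0,0,0],[0.1,-1,0,-1,0,0,0],[0.1,0,0,0,0,0,0],[0.1,0,0,0,0,0,0]]
  ]
}}

```text
time_s: 34.43
ee_pos: [0.4217, -0.0975, 0.2356]
eef_rot: [-0.429, 1.976, -1.984]
force: [-0.0, -0.2, -0.5]
width: 0.047
```

```bash
python3 - <<'E'
from h import *;from station import *
s=sense();print(s["time_s"],np.round(s["ee_pos"],3),np.round(s["force"],1))
S,T=capture("side"),capture("top")
a=S["frame"][110:310,90:340,::-1];b=T["frame"][100:320,180:400,::-1]
cv2.imwrite("pics/p12.png",np.hstack([cv2.resize(a,(450,360)),cv2.resize(b,(350,360))]))
np.savez("s1.npz",**S);np.savez("t1.npz",**T)
for k in("yellow","blue","red","green"):
    for n,c in(("s",S),("t",T)):print(k,n,[np.round(x[:3],1).tolist() for x in blobs(c,k,12,80,40)])
E
```

```text
34.4333 [ 0.422 -0.098  0.236] [-0.  -0.2 -0.5]
yellow s [[20.2, 341.7, 30.5], [40.2, 333.4, 16.0], [24.0, 333.0, 12.0], [46.1, 330.4, 17.5], [31.4, 331.8, 27.5], [58.2, 324.2, 17.0], [42.3, 323.7, 12.5], [64.1, 321.2, 18.0], [50.4, 324.1, 45.0], [341.1, 319.8, 32.5], [69.8, 318.2, 14.0], [74.5, 313.5, 26.0], [368.0, 310.1, 38.0], [79.9, 310.8, 21.5], [344.0, 309.6, 40.0], [353.7, 306.3, 41.5], [84.5, 306.4, 39.0], [152.0, 267.1, 336.5], [147.9, 235.3, 211.5], [23.4, 193.2, 592.0], [62.0, 175.5, 236.5], [14.7, 60.8, 110.5], [486.2, 87.1, 5040.5]]
yellow t [[344.4, 269.6, 700.5], [447.4, 7.8, 742.5]]
blue s [[354.8, 325.7, 43.5], [361.7, 303.8, 35.5], [79.7, 319.8, 87.5], [347.1, 298.2, 42.5], [218.5, 238.1, 89.5], [203.6, 210.6, 173.5], [322.2, 148.4, 227.0], [234.4, 110.4, 58.0], [438.6, 69.2, 583.0]]
blue t [[385.3, 348.7, 24.5], [378.0, 311.4, 212.0], [313.2, 230.2, 676.5], [107.0, 204.5, 83.0], [222.2, 111.5, 243.0], [316.1, 7.8, 283.0], [158.5, 8.4, 253.0]]
red s [[494.1, 254.4, 43.0], [196.0, 258.0, 1576.5], [503.7, 175.0, 12.0], [409.9, 144.4, 12.0], [198.0, 129.0, 44.5], [441.9, 47.7, 507.0], [494.3, 17.9, 965.0]]
red t [[348.0, 234.6, 857.5], [203.9, 28.6, 254.0], [317.2, 2.1, 44.0]]
green s [[349.5, 318.4, 49.5], [356.0, 299.6, 27.5], [359.4, 329.4, 1030.0], [152.4, 223.3, 36.5], [169.6, 226.8, 103.0], [498.8, 205.5, 38.5], [161.0, 206.7, 61.5], [499.5, 187.3, 41.0]]
green t [[310.4, 266.1, 431.5], [377.3, 121.5, 32.5], [371.2, 109.6, 32.0]]
```

View pics/p12.png

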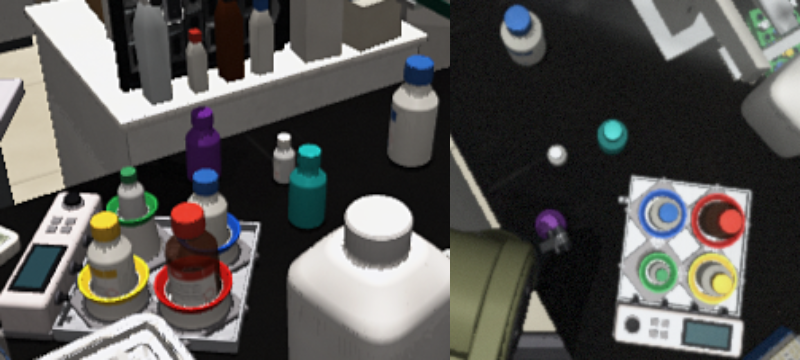

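All four bottles stand upright in their matching collars. The white dropper (557,155) and the large bottle (520,35) have not moved, and the hand is clear. I check the cap heights numerically and then hand in.

```bash
python3 - <<'E'
from h import *
c=load("s1")
for k,w,seen in(("yellow",(.381,-.359,.111),(147.9,235.3)),("blue",(.4725,-.2878,.111),(203.6,210.6)),("green",(.391,-.277,.114),(161,206.7)),("large",(.7335,-.081,.1303),(322.2,148.4))):
    q=cv2.projectPoints(np.array([w]),c["rvec"],c["tvec"],c["camera_matrix"],None)[0].ravel();print(k,q.round(1),seen)
from station import *
print(job_done())
E
```

```text
yellow [149.  234.5] (147.9, 235.3)
blue [204.1 209.7] (203.6, 210.6)
green [161.3 205.8] (161, 206.7)
large [323.7 148.1] (322.2, 148.4)
the job is handed in; nothing more can be done
None
```

The yellow-, blue-, red- and green-capped bottles are in the nests with matching collars, and the job is handed in at about 34.5 s. One force reading on the way was slightly over the 40 N limit.

- **Force limit:** going down for the red grasp, the gripper's palm met the bottle's cap. The wrist read about 42 N vertical before I backed off. The bottle stayed upright, but that contact may count as a failure against the 40 N limit.
- **Placing:** I placed them in the order yellow, blue, red, green. I lowered each one until it bottomed at the expected height with a 9–23 N reaction, and only then let go.
- **Last pictures:** all four stand upright in their collars. The side-view caps of yellow, blue and green lie within about 1.4 px of where a fully seated bottle should appear. I did not check red this way, because its cap and collar merged in the colour mask; it bottomed at 0.0876 m against an expected 0.088 m and looks upright.
- **Left alone:** the large blue-capped bottle and the white dropper stand where they were, and the hand ended clear of everything.

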